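# Daily check of the bench balance

## Task

Get the balance ready for its daily check. First clear the way: stand the sample vial from the pan, and the amber bottle and the glass cylinder that stand in front of the check weights, upright in the shallow steel tray; then take the large brass weight from behind them and set it gently, upright, in the middle of the empty pan. Finally stand the bottle and the cylinder back, each in the well it came from; the vial stays in the tray and the two smaller weights stay in their wells.

Things in the scene. Friction and masses are not known exactly. Their poses are not given: they have to be found in the camera images.
- amber_mid (a point): Amber reagent bottle with a black cap, loose, 110 g, standing upright in one of the two wide front wells of the grey stand. 101 mm tall; round body 50 mm across up to 84 mm, above it the black cap, 28 mm across, from 83 to 101 mm. The point is its centre, 50.5 mm above its underside; z up the bottle.
- cylinder_mid (a point): Slim glass measuring cylinder with a white stopper, loose, 50 g, standing upright in the other wide front well. 141 mm tall; six-sided foot 52 x 45 mm and 6 mm thick, round glass 30 mm across, stopper 31 mm across from 121 to 141 mm. The point is its centre, 70.5 mm above its underside; z up the cylinder.
- vial_mid (a point): Small glass sample vial with a pale screw cap and dark grey powder inside, loose, 18 g, standing upright on the balance's pan. Round, 24 mm across, 60 mm tall. The point is its centre, 30 mm above its underside; z up the vial. Two other vials at the back of the bench have nothing to do with the job.
- weight_mid (a point): The large brass-coloured check weight, loose, 100 g, the largest of three, standing upright in the middle small well of the stand, between and behind the bottle and the cylinder, too close to them and to the panel for a gripper to come down untouched. Round, 27 mm across, 42 mm tall; the body narrows to a knob in its upper part. The point is its centre, 21 mm above its underside; z up.
- weight_medium_mid (a point): Middle-sized check weight, loose, of pale metal, 21 mm across, 36 mm tall, in one of the two outer small wells at the back of the stand, each 86 mm to the side of the large weight. It stays there. The point is its centre, 18 mm above its underside.
- weight_small_mid (a point): Smallest check weight, loose, of pale metal, 17 mm across, 30 mm tall, in the other outer small well. It stays there. The point is its centre, 15 mm above its underside.
- pan_center (a point): Centre of the top face of the balance's pan: a fixed bench balance (white housing about 192 x 170 mm, display and keys towards the robot, along -x of this frame) with a round steel pan, 104 mm across, a fine ring round its middle. The top face is 66 mm above the work surface, the housing below it at most 50 mm (52 mm round the pan). z up.
- pan (a joint): Travel of the pan on its spring, m: 0 unloaded, grows as the pan is pressed down, mechanical stop at 0.010. The spring yields 1.25 mm per newton (the large weight alone: 1.2 mm); beyond 0.005 (4 N, or the large weight dropped from about 3 cm) the balance is overloaded.
- stand: Grey plastic stand, fixed, 110 (x) x 216 (y) mm, a 4 mm plate; a panel along its far edge (x = 46 to 50 mm) is 50 mm high. Origin at the centre of its underside, -x towards the robot, z up. Round wells with floors 4 mm up and collars up to 10.5 mm: two 67 mm across, at x = -10, y = +43 and -43 mm; a 32 mm one at (22, 0) for the large weight; two of 29 mm at (22, 86) and (22, -86).
- side_tray: Shallow open steel tray, fixed, 150 (x) x 214 (y) mm, rim 12 mm high, walls and floor 3 mm thick, empty but for a pair of black tweezers lying along its +x edge (beyond x = +48 mm). Origin at the centre of its underside, z up. Room for bottle, cylinder and vial side by side along y.

How it is judged:
By the outcome, as a careful person would: the job done as asked, in the order asked, and still so for the second after the job is handed in, with the robot touching nothing.
It also fails if it takes over 125 s, if anything falls off the work surface, if the arm or the gripper's body presses on something with over 40 N, if the wrist force passes 120 N, or if a joint passes its speed limit or range.

## Robot

A 7-joint arm with a two-finger parallel gripper is mounted at the origin on a cart in front of the work surface, level with it; the furniture and walls round the work are solid. World frame = base frame: x ahead of the robot, y to its left, z up, the work surface at z = 0. Lengths are in m, angles in rad, forces in N, time in s.
With the tool pointing down it reaches from about 0.35 to 0.9 m from the base axis. Payload 8.1 kg.
Tool frame: the origin (TCP) lies midway between the tips of the shut fingers; the grasp point (between the pads) lies arm.tcp_to_grasp behind it (arm.tcp_to_grasp is the distance from the TCP to the grasp point, in m); z points along the fingers, y is the line along which they close (so a half turn about z gives the same grasp; the last joint's range is limited). The gripper opens to 92 mm and grips with 3 to 60 N. Pads are 19 mm wide; open, the fingers measure 130 mm over their backs; the gripper's body (75 mm by 190 mm) begins 47 mm behind the grasp point.
Start: joints at [1.013, 0.434, 0.025, 1.573, -0.012, 1.134, -0.075], TCP at [0.275, -0.561, 0.198] pointing down, gripper open.
Joint ranges: [-2.62, 2.62], [-0.44, 2.09], [-1.27, 1.32], [0.08, 2.57], [-1.32, 4.46], [0.12, 2], [-2.74, 2.74]. Speed limits (rad/s): [2.22, 2.22, 3.01, 3.01, 3.14, 3.14, 3.14].

## Interface

Orientations are given as a rotation vector (axis times angle).
In Python, from cell import observe, get_image, arm gives the robot as it stands. The module is installed in compiled form; this text tells all that it offers.
- The arm moves only by the tool drive_tool, never from a script. Its argument "steps" is a list of rows, each a list of 5 numbers: the closure, from 0 (fully open) to 1 (shut), then the shift along the world's x, y, z in mm, then the turn about the world's z in rad. In form: [[hand, x, y, z, roll], ...]. A call has 1 to 20 rows; each row shifts and turns the commanded pose from where the row before left it; what a row does not reach is not made up. A row lasts 1/12 s, in which the tool goes at most 41.7 mm and 7.16 degrees, less where a joint would pass 70% of its speed; a pose out of reach is approached as far as the arm can. A call with a gripper value outside its range is refused whole. The fingers move at their own pace and stop on an object; "grip_force" is the grip in N (left out, the last holds). Time passes only in rows, so rows that do not move let the fingers close. It gives the time, the measured TCP pose, the force, the opening and the grip force at its end, in the units of the state.
- observe(): the state, without advancing time (a new reading comes with each control period).
- get_image(name): name is "scene" or "top" or "wrist"; returns a dict with "image" (420x560x3 uint8, red, green, blue), "vfov" (degrees; the focal length in pixels is half the picture's height over the tangent of half this angle, whatever the lens; pixels are square), "cx", "cy" (the principal point, pixels), "xyz" and "attitude" of the camera in the world. Camera axes: x right, y down, z forward; pixel columns grow to the right and rows downward; lengths in m; the calibration is good to about 2 mm. A picture is of the moment at which its call begins. There is no depth.
- arm.sign_off(): hands the job in; it is judged then, once.
The state is a dict: "clock": time; "joints": joint angles; "dq": joint speeds; "joint_efforts": joint torques, N m; "position": TCP position; "ee_rot": TCP orientation; "force": force on the tool from outside, world axes, zero at the start; "ft_torque": the same for the moment, N m; "width": opening from 0.0 (shut) to 1.0 (fully open); "gripper_force": force on a finger pad.
Only numpy, scipy, OpenCV 4.12 (cv2) and the standard library are available. Lean on these libraries where they do the work, as an engineer would, in place of code of your own. Each camera call takes 0.05 s, during which the arm holds its last target. There are 200 camera calls.

## Working session

There is one attempt and no reset: what is moved stays moved. The work goes in short steps, Python scripts to look and compute and a tool call to move; the robot and the scene stay as the last step left them, time stands still between calls to the robot, and variables do not carry over. Pictures are saved under pics/ and viewed, at most 14 in all, crops included, and the job is handed in when it is done.

Besides the shell and the picture viewer there is one more tool, called after "Request:" by a JSON object that holds its "op" and its "data". drive_tool: Moves the arm, as the interface text tells. Its arguments: {"type":"object","properties":{"steps":{"type":"array"},"grip_force":{"type":"number"}},"required":["steps"]}

```bash
mkdir -p pics; cat > h.py <<'E'
import numpy as np, cv2
from cell import observe, get_image, arm
from scipy.spatial.transform import Rotation as R
def shot(n,f=None):
    d=get_image(n)
    if f: cv2.imwrite('pics/'+f, d['image'][:,:,::-1])
    return d
def Rm(a):
    a=np.array(a,float)
    return a if a.shape==(3,3) else R.from_rotvec(a).as_matrix() if a.size==3 else R.from_quat(a).as_matrix()
def ray(d,u,v):
    f=d['image'].shape[0]/2/np.tan(np.radians(d['vfov'])/2)
    return np.array(d['xyz']),Rm(d['attitude'])@np.array([(u-d['cx'])/f,(v-d['cy'])/f,1])
def onz(d,u,v,z):
    o,r=ray(d,u,v); return o+r*(z-o[2])/r[2]
def proj(d,p):
    f=d['image'].shape[0]/2/np.tan(np.radians(d['vfov'])/2)
    c=Rm(d['attitude']).T@(np.array(p)-np.array(d['xyz'])); return c[0]/c[2]*f+d['cx'],c[1]/c[2]*f+d['cy']
E
python3 - <<'E'
from h import *
print(observe()); print(arm.tcp_to_grasp)
for n in ['scene','top','wrist']:
    d=shot(n,n+'0.png'); print(n,{k:v for k,v in d.items() if k!='image'})
E
```

```text
{'clock': 0.0, 'joints': array([ 1.01339895,  0.43522415,  0.02494334,  1.57410541, -0.01159455,
        1.13400847, -0.07509776]), 'dq': array([ 0.00035148, -0.00067019,  0.00014566,  0.00016471,  0.000313  ,
       -0.00022561,  0.0014631 ]), 'joint_efforts': array([-1.15614755e-03, -6.67845654e+01,  9.84886140e-01, -3.14465761e+01,
       -6.06257049e-02,  4.29037982e-02,  1.37031102e-04]), 'position': array([ 0.27425837, -0.56097849,  0.19684074]), 'ee_rot': array([-3.05924599e+00, -7.07850918e-01,  7.74717592e-04]), 'force': array([-0.00439029,  0.16246968, -1.11010687]), 'ft_torque': array([-0.00310442,  0.03464694, -0.02453614]), 'gripper_force': 0.0, 'width': 1.0030554153214275}
0.0188
scene {'vfov': 57.34412152118297, 'cx': 280.9677880305404, 'cy': 214.1553230967049, 'xyz': array([0.22520952, 0.47528343, 0.75743388]), 'attitude': array([-0.84164469,  2.6648192 , -0.9446873 ])}
top {'vfov': 45.57766601750461, 'cx': 277.4089315162085, 'cy': 210.17400959960403, 'xyz': array([0.36814033, 0.02730441, 1.18402376]), 'attitude': array([-2.1708807 ,  2.14083764, -0.17114662])}
wrist {'vfov': 58.7430494264764, 'cx': 280.98329217599235, 'cy': 207.3397672338139, 'xyz': array([ 0.34612707, -0.52595214,  0.38365609]), 'attitude': array([ 2.44247247, -1.52455492, -0.22884212])}
```

View pics/scene0.png

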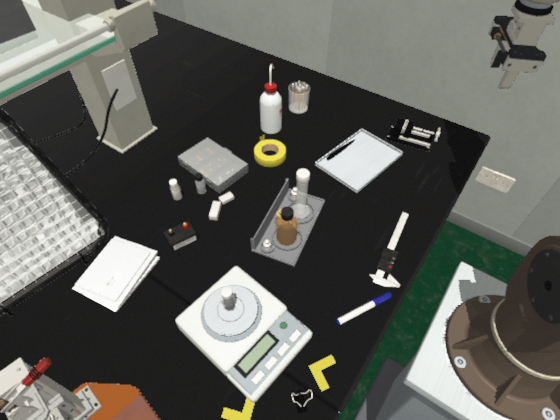

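View pics/top0.png

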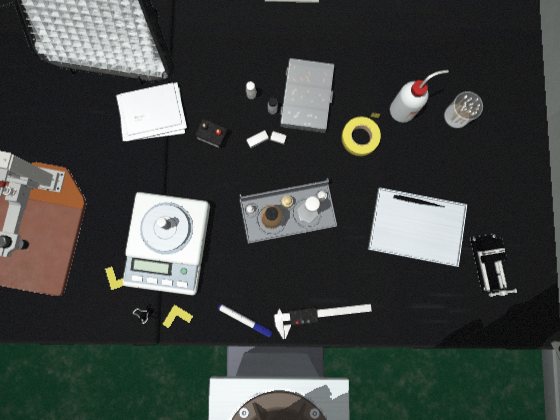

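The scene and top views show the stand at about (290,210) in the top picture, the pan at (166,228), and the tray with tweezers at (418,227). I'll crop the top view and enlarge it to get pixel positions.

```bash
python3 - <<'E'
import cv2,numpy as np
a=cv2.imread('pics/top0.png')
c=cv2.resize(a[170:250,110:350],None,fx=3.3333,fy=3.3333,interpolation=cv2.INTER_CUBIC)
e=cv2.resize(a[180:280,350:490],None,fx=3.3333,fy=3.3333,interpolation=cv2.INTER_CUBIC)
o=np.zeros((600,800,3),np.uint8);o[:c.shape[0],:c.shape[1]]=c;o[267:267+333,:e.shape[1]]=e
cv2.imwrite('pics/crop0.png',o)
from h import *
d=shot('top')
# white/bright mask of tray, stand by minAreaRect
hsv=cv2.cvtColor(d['image'],cv2.COLOR_RGB2HSV)
for nm,m in [('bright',hsv[...,2]>130),('mid',hsv[...,2]>60)]:
    n,l,s,ce=cv2.connectedComponentsWithStats(cv2.morphologyEx(m.astype(np.uint8),cv2.MORPH_OPEN,np.ones((3,3))))
    for i in range(1,n):
        if 600<s[i,4]<12000 and 100<ce[i][1]<320:
            pts=np.argwhere(l==i)[:,::-1].astype(np.float32)
            print(nm,s[i],[np.round(q).tolist() for q in cv2.boxPoints(cv2.minAreaRect(pts))])
E
```

```text
bright [390  81  38  40 947] [[383.0, 107.0], [416.0, 73.0], [435.0, 92.0], [402.0, 126.0]]
bright [ 117   83   69   58 3161] [[116.0, 90.0], [180.0, 81.0], [187.0, 133.0], [123.0, 142.0]]
bright [342 117  39  38 894] [[342.0, 117.0], [380.0, 117.0], [380.0, 154.0], [342.0, 154.0]]
bright [   0  163   84  132 7422] [[-15.0, 282.0], [7.0, 157.0], [89.0, 172.0], [66.0, 297.0]]
bright [ 243  187   93   54 2658] [[242.0, 201.0], [328.0, 185.0], [336.0, 226.0], [249.0, 242.0]]
bright [ 369  188   98   78 5560] [[367.0, 249.0], [378.0, 187.0], [470.0, 204.0], [458.0, 266.0]]
bright [ 106  192  102  103 6436] [[103.0, 288.0], [117.0, 188.0], [208.0, 201.0], [194.0, 301.0]]
mid [ 540    0   20  288 3165] [[540.0, 0.0], [559.0, 0.0], [559.0, 287.0], [540.0, 287.0]]
mid [ 116   82   71   60 3270] [[115.0, 90.0], [180.0, 81.0], [187.0, 133.0], [122.0, 142.0]]
mid [ 444   91   39   37 1018] [[438.0, 114.0], [467.0, 85.0], [488.0, 106.0], [459.0, 135.0]]
mid [ 341  116   40   40 1028] [[333.0, 136.0], [361.0, 108.0], [388.0, 135.0], [360.0, 163.0]]
mid [   0  151   84  145 9629] [[-0.0, 151.0], [83.0, 151.0], [83.0, 295.0], [0.0, 295.0]]
mid [ 240  179   97   64 4222] [[238.0, 196.0], [328.0, 179.0], [337.0, 226.0], [247.0, 244.0]]
mid [ 368  187   99   80 5742] [[366.0, 249.0], [378.0, 186.0], [470.0, 204.0], [458.0, 267.0]]
mid [ 105  192  105  103 7541] [[102.0, 288.0], [116.0, 187.0], [210.0, 201.0], [196.0, 301.0]]
```

View pics/crop0.png

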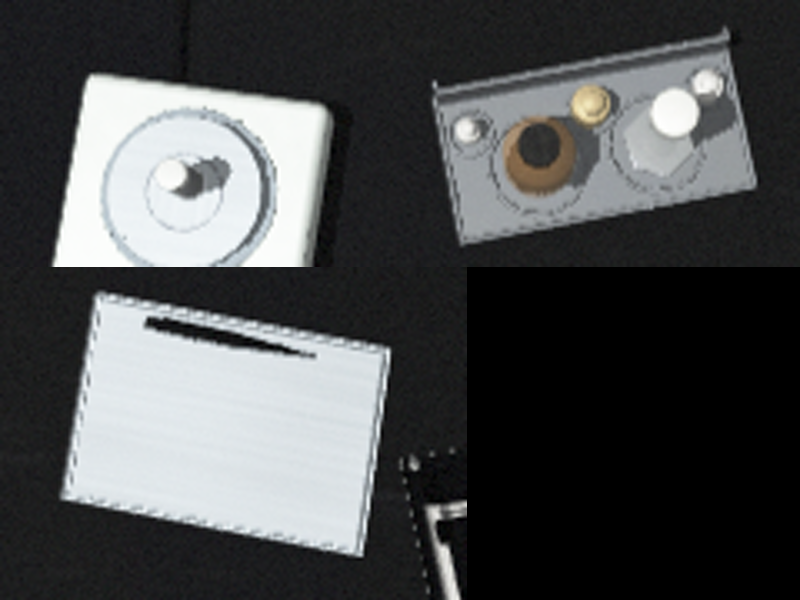

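The crop clearly shows the cap at crop pixel (540,144), the stopper at (675,112), the brass weight at (592,103), the vial cap at (172,176), the pan ring at (185,191) and the tray. Next I'll turn these into positions.

```bash
python3 - <<'E'
from h import *
d=shot('top')
P=lambda x,y:(110+x/3.3333,170+y/3.3333)
Q=lambda x,y:(350+x/3.3333,180+(y-267)/3.3333)
r=lambda p:np.round(p[:2]*1000,1)
for n,c,z in [('amber',(540,144),.105),('cyl',(675,112),.145),('wt',(592,103),.040),('vial',(174,176),.126),('ring',(186,191),.066),('wmed/sm L',(468,129),.035),('R',(708,84),.035),('collarA',(543,163),.0105),('foot',(658,143),.008)]:
    print(n,r(onz(d,*P(*c),z)))
S=[r(onz(d,*P(*c),z)) for c,z in [((461,243),.004),((756,186),.004),((728,37),.05),((436,90),.05)]]
T=[r(onz(d,*Q(*c),.012)) for c in [(97,293),(390,348),(362,556),(63,498)]]
for X in (S,T): print(X,np.mean(X,0),[np.linalg.norm(X[i]-X[i-1]).round(1) for i in range(4)])
s=S[1]-S[0];print('standyaw',np.degrees(np.arctan2(s[0],-s[1])))
yaw=np.arctan2(s[0],-s[1]); 
s=(T[1]-T[0]+T[2]-T[3]);print('trayyaw',np.degrees(np.arctan2(s[0],-s[1])))
hsv=cv2.cvtColor(d['image'],cv2.COLOR_RGB2HSV)
st=shot('scene')
def blob(d,m,lo,hi,box):
    m=m.astype(np.uint8);k=np.zeros_like(m);k[box[1]:box[3],box[0]:box[2]]=m[box[1]:box[3],box[0]:box[2]]
    n,l,s,c=cv2.connectedComponentsWithStats(k);i=1+np.argmax(s[1:,4]);return c[i],s[i]
print('stopper',blob(d,d['image'].min(2)>215,0,0,(300,190,325,215)))
print('cap',blob(d,d['image'].max(2)<60,0,0,(262,205,280,220)))
# scene projections of estimates for cross-check
for n,p in [('amber',onz(d,*P(540,144),.105)),('cyl',onz(d,*P(675,112),.145)),('vial',onz(d,*P(174,176),.126)),('ring',onz(d,*P(186,191),.066))]:
    print(n,np.round(proj(st,p),1))
c=cv2.resize(st['image'][160:340,170:350,::-1],(600,600),interpolation=cv2.INTER_CUBIC);cv2.imwrite('pics/sc1.png',c)
E
```

```text
amber [515.1  21.5]
cyl [531.3 -63.3]
wt [553.2 -14.6]
vial [488.1 254.3]
ring [484.9 258.7]
wmed/sm L [534.4  71.4]
R [568.8 -96. ]
collarA [514.4  18.7]
foot [530.3 -63.2]
[array([457.2,  75.9]), array([ 500.9, -133.6]), array([ 599.5, -108.3]), array([559. ,  93.4])] [529.15 -18.15] [np.float64(103.3), np.float64(214.0), np.float64(101.8), np.float64(205.7)]
[array([ 592.9, -234.4]), array([ 556.2, -444.5]), array([ 407.7, -418.6]), array([ 445.5, -207.9])] [ 500.575 -326.35 ] [np.float64(149.8), np.float64(213.3), np.float64(150.7), np.float64(214.1)]
standyaw 11.782485922746389
trayyaw -10.039823299810154
stopper (array([311.83108108, 203.28378378]), array([305, 197,  14,  14, 148], dtype=int32))
cap (array([271.39495798, 213.28571429]), array([266, 208,  12,  12, 119], dtype=int32))
amber [288.1 210. ]
cyl [303.8 171.7]
vial [228.8 289.8]
ring [231.6 307. ]
```

View pics/sc1.png

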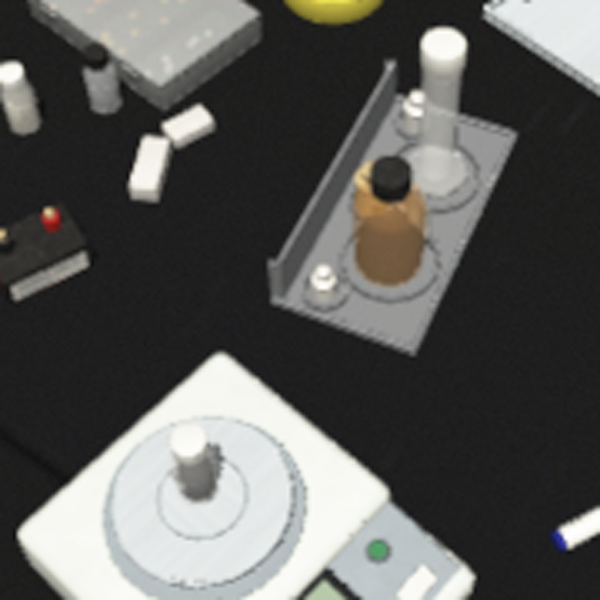

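The positions agree with each other: the weights come out 171 mm apart against 172, the tray is 214x150, and the scene view matches within a few mm. The stand yaw is about 11.8° and the tray yaw about -10°. First I'll move towards the vial.

Request:
{"op": "drive_tool", "data": {"steps": [[0,9.5,28,3,0.093],[0,9.5,28,3,0.093],[0,9.5,28,3,0.093],[0,9.5,28,3,0.093],[0,9.5,28,3,0.093],[0,9.5,28,3,0.093],[0,9.5,28,3,0.093],[0,9.5,28,3,0.093],[0,9.5,28,3,0.093],[0,9.5,28,3,0.093],[0,9.5,28,3,0.093],[0,9.5,28,3,0.093],[0,9.5,28,3,0],[0,9.5,28,3,0],[0,9.5,28,3,0],[0,9.5,28,3,0],[0,9.5,28,3,0],[0,9.5,28,3,0],[0,9.5,28,3,0],[0,9.5,28,3,0]], "grip_force": 12}}

```text
clock: 1.97
position: [0.4647, -0.0002, 0.2579]
ee_rot: [2.221, 2.221, 0.0]
force: [0.7, -1.2, 1.3]
width: 1.0
gripper_force: 0.0
```

Request:
{"op": "drive_tool", "data": {"steps": [[0,2,24,0,0],[0,2,24,0,0],[0,2,24,0,0],[0,2,24,0,0],[0,2,24,0,0],[0,2,24,0,0],[0,2,24,0,0],[0,2,24,0,0],[0,2,24,0,0],[0,2,24,0,0],[0,3,14,0,0],[0,0,0,0,0],[0,0,0,0,0]]}}

```text
clock: 3.05
position: [0.4873, 0.253, 0.2574]
ee_rot: [-2.22, -2.223, 0.001]
force: [0.2, -1.2, -0.8]
width: 1.001
gripper_force: 0.0
```

```bash
python3 - <<'E'
from h import *
d=shot('wrist','w1.png');print(observe()['position'],d['xyz'],d['attitude'])
for n,p in [('vialtop',(.488,.2543,.126)),('vialbot',(.488,.2543,.066)),('ring',(.4849,.2587,.066)),('tcp',(.488,.254,.12))]: print(n,np.round(proj(d,p)))
E
```

```text
[0.48748945 0.25191716 0.25740172] [0.48729384 0.33303793 0.44411429] [2.84132917e+00 2.10726406e-03 8.42166238e-04]
vialtop [282. 186.]
vialbot [281. 172.]
ring [278. 168.]
tcp [282. 185.]
```

View pics/w1.png

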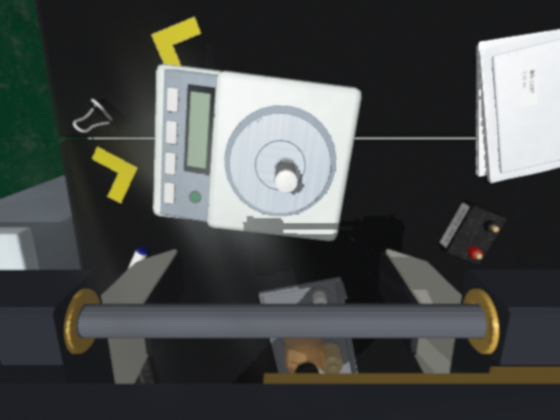

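The wrist view shows the vial cap at (287,181), the ring centre at (280,163), and the yellow marks clear of the path. I'll combine the three views.

```bash
cat >> h.py <<'E'
def tri(L,z=None):
    A=[];b=[]
    for d,u,v in L:
        o,r=ray(d,u,v); r/=np.linalg.norm(r); M=np.eye(3)-np.outer(r,r); A.append(M);b.append(M@o)
    if z is not None: A.append(np.diag([0,0,30.]));b.append(np.array([0,0,30*z]))
    return np.linalg.lstsq(np.vstack(A),np.hstack(b),rcond=None)[0]
E
python3 - <<'E'
from h import *
t,s,w=shot('top','t2.png'),shot('scene','s2.png'),shot('wrist')
for n,z,a,b,c in [('vial',.126,(162.2,222.8),(226.4,290.5),(287,181)),('ring',.066,(165.8,227.3),(230.9,309.1),(280,163))]:
    for L in ([(t,*a)],[(s,*b)],[(w,*c)],[(t,*a),(s,*b),(w,*c)]): print(n,np.round(tri(L,z)*1000,1), np.round(tri(L)*1000,1) if len(L)>1 else '')
print(observe()['position'])
E
```

```text
vial [488.1 254.3 126. ] 
vial [490.7 257.9 126. ] 
vial [493.3 256.7 126. ] 
vial [490.8 256.3 126. ] [491.6 255.7 120.8]
ring [484.9 258.7  66. ] 
ring [483.3 262.8  66. ] 
ring [487.1 261.5  66. ] 
ring [485.3 260.9  66. ] [486.4 260.2  57.7]
[0.48776678 0.25117748 0.2576664 ]
```

Request:
{"op": "drive_tool", "data": {"steps": [[0,3,4,-30,0],[0,0,0,-35,0],[0,0,0,-35,0],[0,0,0,-35,0],[0,0,0,-20,0],[0,0,0,-12,0],[0,0,0,-5,0],[0,0,0,0,0],[0,0,0,0,0]]}}

```text
clock: 4.0
position: [0.4913, 0.2569, 0.0869]
ee_rot: [2.222, 2.221, 0.003]
force: [0.7, -0.2, 0.5]
width: 0.998
gripper_force: 0.0
```

```bash
python3 - <<'E'
from h import *
w=shot('wrist','w2.png');o=observe();print(o['position'],o['force'])
E
```

```text
[0.49149287 0.25706919 0.08716266] [ 0.52084231  0.51212688 -0.1640274 ]
```

View pics/w2.png

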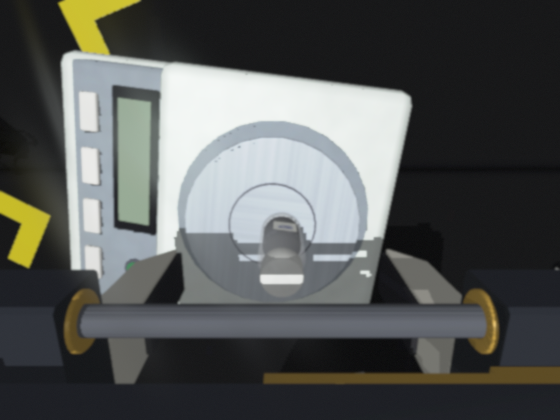

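The vial stands at column 282, midway between the fingers, so I'll close on it.

Request:
{"op": "drive_tool", "data": {"steps": [[1,0,0,0,0],[1,0,0,0,0],[1,0,0,0,0],[1,0,0,0,0],[1,0,0,0,0],[1,0,0,0,0],[1,0,0,0,0],[1,0,0,0,0],[1,0,0,0,0],[1,0,0,0,0]], "grip_force": 12}}

```text
clock: 4.88
position: [0.4905, 0.2565, 0.0856]
ee_rot: [-2.222, -2.221, 0.0]
force: [-0.3, -0.1, 0.6]
width: 0.318
gripper_force: 0.0
```

Request:
{"op": "drive_tool", "data": {"steps": [[1,0,0,0,0],[1,0,0,0,0],[1,0,0,0,0],[1,0,0,0,0],[1,0,0,2,0],[1,0,0,6,0],[1,0,0,12,0],[1,0,0,20,0],[1,0,0,25,0],[1,0,0,25,0],[1,0,0,15,0]]}}

```text
clock: 5.8
position: [0.4912, 0.2575, 0.1945]
ee_rot: [2.221, 2.221, 0.006]
force: [0.8, -0.3, -0.1]
width: 0.251
gripper_force: 12.0
```

Request:
{"op": "drive_tool", "data": {"steps": [[1,0,-8,0,0],[1,0,-16,0,0],[1,0,-24,0,0],[1,0,-28,0,0],[1,0,-30,0,0],[1,0,-30,0,0],[1,0,-30,0,0],[1,0,-30,0,0],[1,0,-30,0,0],[1,0,-30,0,0],[1,0,-30,0,0],[1,0,-30,0,0],[1,0,-30,0,0],[1,0,-30,0,0],[1,0,-30,0,0],[1,0,-30,0,0],[1,0,-30,0,0],[1,0,-30,0,0],[1,0,-30,0,0],[1,0,-30,0,0]]}}

```text
clock: 7.47
position: [0.4898, -0.3011, 0.191]
ee_rot: [-2.222, -2.221, 0.0]
force: [0.2, 0.2, -0.1]
width: 0.256
gripper_force: 12.0
```

Request:
{"op": "drive_tool", "data": {"steps": [[1,-2,-30,0,0],[1,-3,-28,0,0],[1,-3,-20,0,0],[1,-3,-12,0,0],[1,-1,-4,0,0],[1,0,0,0,0],[1,0,0,0,0]]}}

```text
clock: 8.05
position: [0.4789, -0.3919, 0.1908]
ee_rot: [-2.22, -2.223, -0.001]
force: [0.6, 0.3, -0.9]
width: 0.253
gripper_force: 12.0
```

```bash
python3 - <<'E'
from h import *
w=shot('wrist','w3.png');o=observe();print(o['position'],o['force'],o['width'])
E
```

```text
[ 0.4791969  -0.39156121  0.19089601] [-0.28078454  0.94516912 -0.61101854] 0.25673322131908566
```

View pics/w3.png

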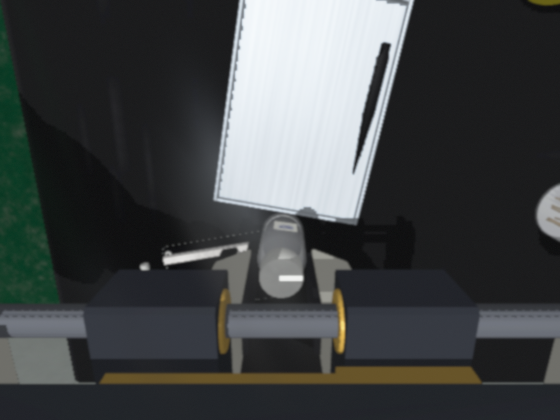

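The vial is held. The tray's near rim corners are at (215,198) and (358,222), which I'll use to check the tray from here.

```bash
python3 - <<'E'
from h import *
w=shot('wrist');print([np.round(onz(w,*p,.012)[:2]*1000,1) for p in [(215,198),(358,222),(412,1)]],observe()['position'])
E
```

```text
[array([ 412.6, -414.7]), array([ 559.7, -440.3]), array([ 594.1, -235. ])] [ 0.47928412 -0.39155123  0.1909249 ]
```

The wrist view puts the tray 3–4 mm further towards +x and +y than the top camera does, so this spot is fine. I'll lower the vial.

Request:
{"op": "drive_tool", "data": {"steps": [[1,0,0,-12,0],[1,0,0,-25,0],[1,0,0,-30,0],[1,0,0,-30,0],[1,0,0,-30,0],[1,0,0,-20,0],[1,0,0,-10,0],[1,0,0,-5,0],[1,0,0,-3,0],[1,0,0,-2,0],[1,0,0,0,0]]}}

```text
clock: 9.07
position: [0.4792, -0.3938, 0.0245]
ee_rot: [2.22, 2.22, 0.0]
force: [0.9, -0.5, -0.1]
width: 0.254
gripper_force: 12.0
```

Request:
{"op": "drive_tool", "data": {"steps": [[1,0,0,-1,0],[1,0,0,-0.5,0],[1,0,0,0,0]]}}

```text
clock: 9.32
position: [0.479, -0.3938, 0.0229]
ee_rot: [2.221, 2.22, 0.0]
force: [0.4, 0.2, 1.9]
width: 0.257
gripper_force: 12.0
```

Request:
{"op": "drive_tool", "data": {"steps": [[0,0,0,0,0],[0,0,0,0,0],[0,0,0,0,0],[0,0,0,0,0],[0,0,0,0,0],[0,0,0,10,0],[0,0,0,25,0],[0,0,0,35,0],[0,0,0,35,0],[0,0,0,35,0],[0,0,0,35,0],[0,0,0,25,0],[0,0,0,10,0]]}}

```text
clock: 10.4
position: [0.4802, -0.3941, 0.2376]
ee_rot: [2.217, 2.217, 0.002]
force: [0.2, 0.0, 0.1]
width: 1.004
gripper_force: 0.0
```

Request:
{"op": "drive_tool", "data": {"steps": [[0,4,20,0,0],[0,5,30,0,0],[0,5,30,0,0],[0,5,30,0,0],[0,5,30,0,0],[0,5,30,0,0],[0,5,30,0,0],[0,5,30,0,0],[0,5,30,0,0],[0,5,30,0,0],[0,3,25,0,0],[0,2,18,0,0],[0,0,0,0,0],[0,0,0,0,0]]}}

```text
clock: 11.57
position: [0.5323, -0.0594, 0.2322]
ee_rot: [-2.218, -2.224, 0.0]
force: [0.1, -1.3, -0.0]
width: 1.0
gripper_force: 0.0
```

```bash
python3 - <<'E'
from h import *
w,s,t=shot('wrist','w4.png'),shot('scene','s4.png'),shot('top','t4.png');o=observe();print(o['position'],o['force'],o['width'])
A=np.vstack([np.hstack([w['image'],t['image'][150:290,120:480].repeat(1,0) if 0 else w['image'][:, :0]])])
a=w['image'][:300]; b=cv2.resize(t['image'][170:290,220:480],(560,258),interpolation=cv2.INTER_CUBIC)
cv2.imwrite('pics/c4.png',np.vstack([a,b])[:,:,::-1])
for n,p in [('vial',(.479,-.393,.063)),('amber',(.5151,.0215,.105)),('cyl',(.5313,-.0633,.145)),('cyl+',(.5343,-.0603,.145))]: print(n,np.round(proj(w,p)))
E
```

```text
[ 0.53225259 -0.06196753  0.23195461] [-0.32398104 -0.54737361 -0.09435255] 1.0011811488575897
vial [237. 441.]
amber [260.  91.]
cyl [279. 206.]
cyl+ [283. 203.]
```

View pics/c4.png

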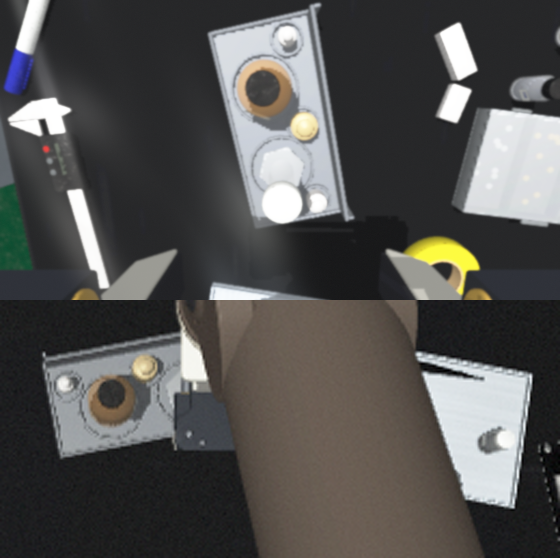

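The vial stands in the tray. In the wrist view the stopper is at (282,202), so the cylinder is at about (534,-60), and the amber cap is at (263,90). I'll go down on the cylinder.

Request:
{"op": "drive_tool", "data": {"steps": [[0,1,1,-15,0],[0,0,0,-30,0],[0,0,0,-35,0],[0,0,0,-30,0],[0,0,0,-20,0],[0,0,0,-11,0],[1,0,0,0,0],[1,0,0,0,0],[1,0,0,0,0],[1,0,0,0,0],[1,0,0,0,0],[1,0,0,0,0],[1,0,0,0,0],[1,0,0,0,0],[1,0,0,0,0],[1,0,0,0,0],[1,0,0,0,0],[1,0,0,0,0],[1,0,0,0,0]], "grip_force": 15}}

```text
clock: 13.3
position: [0.5335, -0.0595, 0.0912]
ee_rot: [2.221, 2.221, -0.0]
force: [-0.4, -0.9, 2.2]
width: 0.329
gripper_force: 15.0
```

Request:
{"op": "drive_tool", "data": {"steps": [[1,0,0,3,0],[1,0,0,10,0],[1,0,0,20,0],[1,0,0,22,0],[1,0,0,15,0],[1,-1,-6,0,0],[1,-2,-14,0,0],[1,-4,-22,0,0],[1,-4,-27,0,0],[1,-4,-27,0,0],[1,-4,-27,0,0],[1,-4,-27,0,0],[1,-4,-27,0,0],[1,-4,-27,0,0],[1,-4,-24,0,0],[1,-4,-18,0,0],[1,-3,-12,0,0],[1,-1,-7,0,0],[1,0,-2,0,0],[1,0,0,0,0]]}}

```text
clock: 14.97
position: [0.4907, -0.326, 0.1611]
ee_rot: [-2.221, -2.221, -0.001]
force: [0.4, 0.4, -0.7]
width: 0.338
gripper_force: 15.0
```

Request:
{"op": "drive_tool", "data": {"steps": [[1,0,0,-8,0],[1,0,0,-18,0],[1,0,0,-20,0],[1,0,0,-13,0],[1,0,0,-6,0],[1,0,0,-2,0],[1,0,0,0,0],[1,0,0,0,0]]}}

```text
clock: 15.63
position: [0.4912, -0.3263, 0.0948]
ee_rot: [2.22, 2.221, 0.001]
force: [-0.0, 1.4, -0.9]
width: 0.338
gripper_force: 15.0
```

Another 4–5 mm to go.

Request:
{"op": "drive_tool", "data": {"steps": [[1,0,0,-2,0],[1,0,0,-1,0],[1,0,0,-1,0],[1,0,0,0,0]]}}

```text
clock: 15.97
position: [0.4905, -0.3266, 0.0902]
ee_rot: [2.222, 2.221, 0.0]
force: [-0.3, -0.1, -0.3]
width: 0.329
gripper_force: 15.0
```

Request:
{"op": "drive_tool", "data": {"steps": [[1,0,0,-0.5,0],[1,0,0,0,0]]}}

```text
clock: 16.13
position: [0.4908, -0.3267, 0.0902]
ee_rot: [2.221, 2.221, 0.0]
force: [-2.4, 0.2, 4.1]
width: 0.327
gripper_force: 15.0
```

Request:
{"op": "drive_tool", "data": {"steps": [[0,0,0,0,0],[0,0,0,0,0],[0,0,0,0,0],[0,0,0,0,0],[0,0,0,0,0],[0,0,0,0,0],[0,0,0,10,0],[0,0,0,25,0],[0,0,0,30,0],[0,0,0,30,0],[0,1,14,5,0],[0,2,28,0,0],[0,3,30,0,0],[0,3,30,0,0],[0,3,30,0,0],[0,3,30,0,0],[0,3,30,0,0],[0,3,30,0,0],[0,3,30,0,0],[0,2,30,0,0]]}}

```text
clock: 17.8
position: [0.5165, -0.0428, 0.1903]
ee_rot: [2.221, 2.221, 0.001]
force: [0.4, 0.4, -0.9]
width: 1.0
gripper_force: 0.0
```

Request:
{"op": "drive_tool", "data": {"steps": [[0,2,30,0,0],[0,1,24,0,0],[0,1,14,0,0],[0,0,0,0,0],[0,0,0,0,0]]}}

```text
clock: 18.22
position: [0.5204, 0.0243, 0.19]
ee_rot: [2.219, 2.223, 0.0]
force: [-0.4, -1.3, 0.3]
width: 0.999
gripper_force: 0.0
```

```bash
python3 - <<'E'
from h import *
w,s,t=shot('wrist'),shot('scene'),shot('top');o=observe();print(o['position'],o['force'],o['width'])
a=w['image'][:300]; b=cv2.resize(t['image'][170:290,220:480],(560,258),interpolation=cv2.INTER_CUBIC)
cv2.imwrite('pics/c5.png',np.vstack([a,b])[:,:,::-1])
for n,p in [('amber',(.5171,.0225,.105)),('weight',(.5545,-.0130,.046))]: print(n,np.round(proj(w,p)))
E
```

```text
[0.52048369 0.02206373 0.18966589] [-0.35497068 -0.32578035 -0.52118249] 1.0004050702682967
amber [276. 204.]
weight [317. 223.]
```

View pics/c5.png

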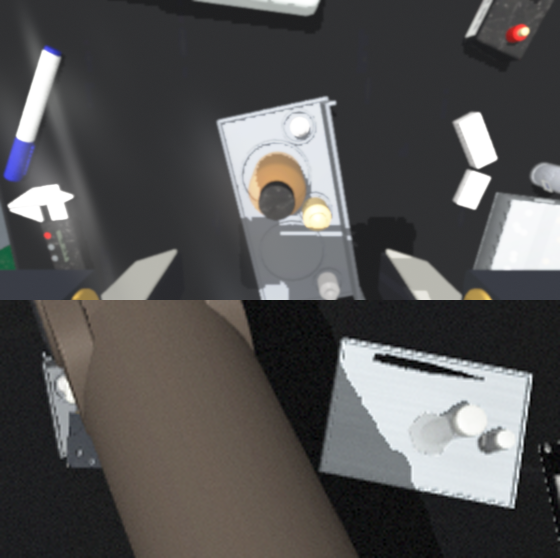

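The cylinder stands in the tray beside the vial. The amber cap is at (277,201), so the bottle is at about (517.5,23.5). I'll grip it on the body, with the tips above the panel.

Request:
{"op": "drive_tool", "data": {"steps": [[0.2,-3,1,-15,0],[0.2,0,0,-30,0],[0.2,0,0,-30,0],[0.2,0,0,-30,0],[0.2,0,0,-18,0],[0.2,0,0,-9,0],[0.2,0,0,-4,0],[1,0,0,0,0],[1,0,0,0,0],[1,0,0,0,0],[1,0,0,0,0],[1,0,0,0,0],[1,0,0,0,0],[1,0,0,0,0],[1,0,0,0,0]], "grip_force": 20}}

```text
clock: 19.62
position: [0.5175, 0.0245, 0.0538]
ee_rot: [2.221, 2.221, -0.0]
force: [-1.0, 0.5, 3.0]
width: 0.311
gripper_force: 16.3
```

A width of 0.31 is about 28 mm, but I expected 50. I'll look before lifting.

```bash
python3 - <<'E'
from h import *
w,s=shot('wrist'),shot('scene');o=observe();print(o['position'],o['force'],o['width'],o['gripper_force'])
a=w['image'][80:400]; b=cv2.resize(s['image'][150:260,230:370],(356,280),interpolation=cv2.INTER_CUBIC)
q=np.zeros((600,560,3),np.uint8);q[:320]=a;q[320:,:356]=b
cv2.imwrite('pics/c6.png',q[:,:,::-1])
E
```

```text
[0.517452   0.02458802 0.05376205] [-1.70042277  0.42891295  3.44921896] 0.30697165820211986 16.51401624258142
```

View pics/c6.png

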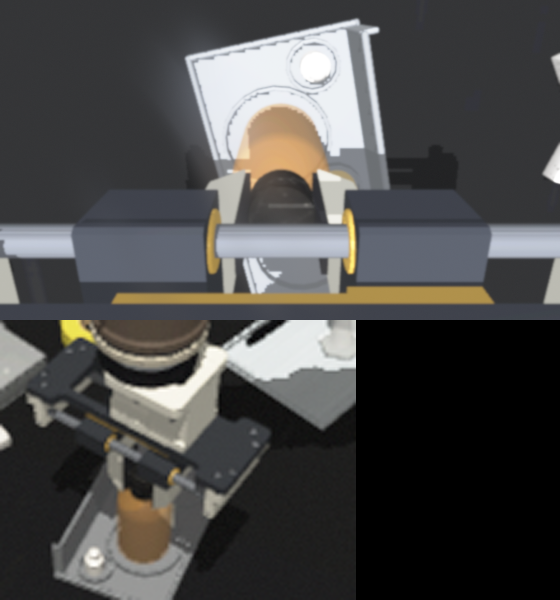

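The pads sit on the cap, with the tips near the tapering shoulder and an upward wedging force. I'll reopen, rise 20 mm and grip squarely on the cap.

Request:
{"op": "drive_tool", "data": {"steps": [[0.4,0,0,0,0],[0.4,0,0,0,0],[0.4,0,0,0,0],[0.4,0,0,5,0],[0.4,0,0,8,0],[0.4,0,0,7,0],[0.4,0,0,0,0],[1,0,0,0,0],[1,0,0,0,0],[1,0,0,0,0],[1,0,0,0,0],[1,0,0,0,0],[1,0,0,0,0],[1,0,0,0,0]], "grip_force": 25}}

```text
clock: 20.88
position: [0.5173, 0.0245, 0.0734]
ee_rot: [-2.221, -2.221, 0.001]
force: [-0.1, 0.6, -0.8]
width: 0.287
gripper_force: 25.0
```

Request:
{"op": "drive_tool", "data": {"steps": [[1,0,0,2,0],[1,0,0,5,0],[1,0,0,10,0],[1,0,0,18,0],[1,0,0,20,0],[1,0,0,12,0],[1,0,0,3,0],[1,0,0,0,0]]}}

```text
clock: 21.55
position: [0.5183, 0.0246, 0.145]
ee_rot: [2.22, 2.22, 0.003]
force: [-0.7, -1.0, -1.7]
width: 0.283
gripper_force: 25.0
```

```bash
python3 - <<'E'
from h import *
w,s=shot('wrist'),shot('scene');o=observe();print(o['position'],o['force'],o['width'],o['gripper_force'])
a=w['image'][80:400]; b=cv2.resize(s['image'][110:260,230:370],(261,280),interpolation=cv2.INTER_CUBIC)
q=np.zeros((600,560,3),np.uint8);q[:320]=a;q[320:,:261]=b
cv2.imwrite('pics/c7.png',q[:,:,::-1])
E
```

```text
[0.51718764 0.02430809 0.14333099] [ 0.77044945  0.17857982 -2.35328874] 0.28439692695382784 24.999549686908722
```

View pics/c7.png

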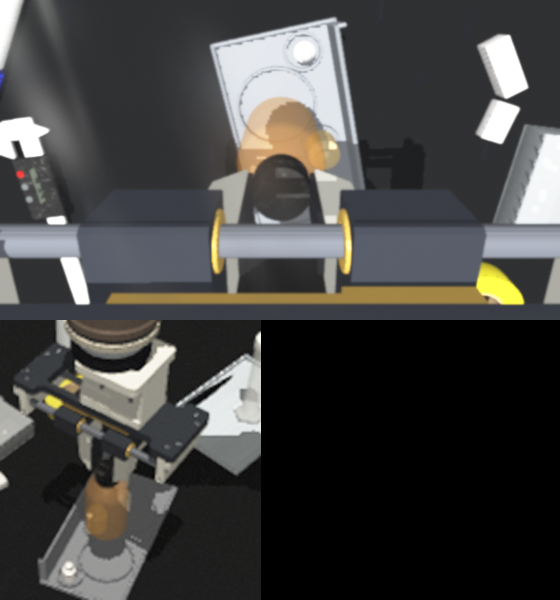

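The bottle is up and hanging upright, and the weight stands free behind it. I'll carry the bottle to the tray.

Request:
{"op": "drive_tool", "data": {"steps": [[1,0,-5,0,0],[1,-1,-12,0,0],[1,-1,-18,0,0],[1,-1,-22,0,0],[1,-1,-24,0,0],[1,-1,-24,0,0],[1,-1,-24,0,0],[1,-1,-24,0,0],[1,-1,-24,0,0],[1,-1,-24,0,0],[1,-1,-24,0,0],[1,-1,-20,0,0],[1,-2,-16,0,0],[1,-1,-12,0,0],[1,-1,-7,0,0],[1,0,-4,0,0],[1,0,0,0,0]]}}

```text
clock: 23.07
position: [0.5022, -0.26, 0.1434]
ee_rot: [-2.222, -2.22, 0.0]
force: [1.1, 0.6, -0.7]
width: 0.287
gripper_force: 25.0
```

Request:
{"op": "drive_tool", "data": {"steps": [[1,0,0,-8,0],[1,0,0,-16,0],[1,0,0,-18,0],[1,0,0,-14,0],[1,0,0,-8,0],[1,0,0,-3,0],[1,0,0,0,0]]}}

```text
clock: 23.65
position: [0.5024, -0.2586, 0.076]
ee_rot: [-2.219, -2.222, 0.0]
force: [0.2, 0.3, -0.9]
width: 0.286
gripper_force: 25.0
```

Request:
{"op": "drive_tool", "data": {"steps": [[1,0,0,-1.5,0],[1,0,0,-1,0],[1,0,0,-0.5,0],[1,0,0,0,0]]}}

```text
clock: 23.98
position: [0.5028, -0.2596, 0.074]
ee_rot: [2.221, 2.221, 0.0]
force: [-0.6, 1.1, -1.1]
width: 0.286
gripper_force: 25.0
```

Request:
{"op": "drive_tool", "data": {"steps": [[1,0,0,-1,0],[1,0,0,0,0]]}}

```text
clock: 24.15
position: [0.5025, -0.2596, 0.0727]
ee_rot: [2.222, 2.221, 0.0]
force: [-0.3, 0.8, -1.4]
width: 0.285
gripper_force: 25.0
```

Request:
{"op": "drive_tool", "data": {"steps": [[1,0,0,-0.7,0],[1,0,0,0,0]]}}

```text
clock: 24.32
position: [0.5028, -0.2596, 0.0724]
ee_rot: [2.221, 2.221, 0.0]
force: [-0.8, 0.3, 3.0]
width: 0.284
gripper_force: 25.0
```

The bottle is down in the tray, so I'll release it. Then I'll rise and go over the weight, turning to close along the stand's y.

Request:
{"op": "drive_tool", "data": {"steps": [[0,0,0,0,0],[0,0,0,0,0],[0,0,0,0,0],[0,0,0,0,0],[0,0,0,3,0],[0,0,0,15,0],[0,0,0,30,0],[0,0,0,35,0],[0,0,0,30,0],[0,0,10,5,0],[0,4,20,0,-0.105],[0,6,25,0,-0.105],[0,6,25,0,-0.105],[0,6,25,0,-0.105],[0,6,25,0,-0.105],[0,6,25,0,-0.105],[0,6,25,0,-0.105],[0,6,25,0,-0.105],[0,6,25,0,-0.105],[0,5,20,0,-0.105]]}}

```text
clock: 25.98
position: [0.5596, -0.0069, 0.1899]
ee_rot: [-3.037, -0.803, -0.0]
force: [1.4, -0.3, 0.5]
width: 0.997
gripper_force: 0.0
```

Request:
{"op": "drive_tool", "data": {"steps": [[0,2,15,0,-0.105],[0,0,8,0,-0.105],[0,0,0,0,-0.105],[0,0,0,0,0],[0,0,0,0,0]]}}

```text
clock: 26.4
position: [0.5614, 0.0136, 0.1898]
ee_rot: [3.124, 0.328, -0.0]
force: [1.0, -0.7, 0.4]
width: 0.992
gripper_force: 0.0
```

```bash
python3 - <<'E'
from h import *
w,s,t=shot('wrist','w8.png'),shot('scene','s8.png'),shot('top','t8.png');o=observe();print(o['position'],o['ee_rot'],o['joints'],o['force'],o['width'])
q=np.zeros((600,560,3),np.uint8);q[:420]=w['image']
q[420:,:270]=cv2.resize(t['image'][170:290,220:400],(270,180)); q[420:,270:]=cv2.resize(t['image'][170:290,290:483],(290,180))
cv2.imwrite('pics/c8.png',q[:,:,::-1])
for n,p in [('wt',(.556,-.0115,.046)),('pad',tuple(o['position']))]: print(n,np.round(proj(w,p)))
hsv=cv2.cvtColor(w['image'],cv2.COLOR_RGB2HSV)
m=((hsv[...,0]>12)&(hsv[...,0]<32)&(hsv[...,1]>60)&(hsv[...,2]>80)).astype(np.uint8)
n,l,S,c=cv2.connectedComponentsWithStats(m)
for i in range(1,n):
    if S[i,4]>60: print(S[i],c[i].round(1),np.round(onz(w,*c[i],.03)*1000,1))
E
```

```text
[0.56144436 0.01299046 0.18986833] [ 3.12450597e+00  3.25468507e-01 -2.55400128e-04] [ 0.11859919  0.36302388 -0.31720069  1.7200503   0.12619593  1.07869133
 -1.60227095] [-0.38181445  0.32478297  0.21433193] 1.0016955069507898
wt [306. 196.]
pad [282. 247.]
[ 480    0   80  107 5906] [521.3  55.6] [ 712.7 -167.1   30. ]
[293 173  28  33 719] [305.5 189.4] [557.8 -11.6  30. ]
[495 258  43  12 361] [514.6 264.4] [ 525.1 -238.3   30. ]
[  64  289   36   65 1150] [ 77.5 321.1] [365.6 194.3  30. ]
[ 464  289   35   65 1133] [484.5 321.3] [ 455.4 -232.7   30. ]
[ 264  367  296   17 3648] [425.6 377. ] [ 372.9 -194.    30. ]
```

View pics/c8.png

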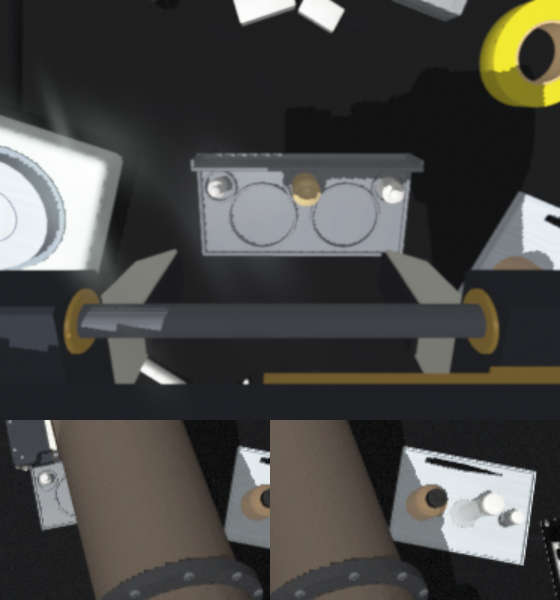

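All three objects stand in the tray. The brass weight is at (305,189), which gives about (557.5,-12). I'll descend with the fingers partly closed.

Request:
{"op": "drive_tool", "data": {"steps": [[0.25,-2,-12,0,0],[0.25,-2,-13,-15,0],[0.25,0,0,-30,0],[0.25,0,0,-35,0],[0.25,0,0,-30,0],[0.25,0,0,-15,0],[0.25,0,0,-5,0],[0.25,0,0,0,0],[0.25,0,0,0,0]]}}

```text
clock: 27.3
position: [0.5581, -0.0121, 0.0608]
ee_rot: [3.125, 0.322, 0.001]
force: [-0.1, 0.1, 0.4]
width: 0.75
gripper_force: 0.0
```

```bash
python3 - <<'E'
from h import *
w=shot('wrist','w9.png');o=observe();print(o['position'],o['force'],o['width'])
hsv=cv2.cvtColor(w['image'],cv2.COLOR_RGB2HSV)
m=((hsv[...,0]>12)&(hsv[...,0]<32)&(hsv[...,1]>60)&(hsv[...,2]>80)).astype(np.uint8)
n,l,S,c=cv2.connectedComponentsWithStats(m)
for i in range(1,n):
    if S[i,4]>60: print(S[i],c[i].round(1),np.round(onz(w,*c[i],.03)*1000,1))
E
```

```text
[ 0.55856472 -0.01183878  0.06124842] [-0.25904805  0.10884139  0.49643641] 0.7504795441134491
[548   0  12  74 682] [554.5  35.1] [ 695.1 -133.1   30. ]
[ 261  204   41   48 1617] [281.2 226.3] [558.9 -12.2  30. ]
[ 115  288   29   67 1018] [126.2 321.4] [471.3  76.   30. ]
[ 419  288   29   67 1059] [435.8 321.3] [ 513.6 -128.    30. ]
[ 208  366  352   19 5278] [399.8 376.7] [ 465.2 -117.6   30. ]
```

View pics/w9.png

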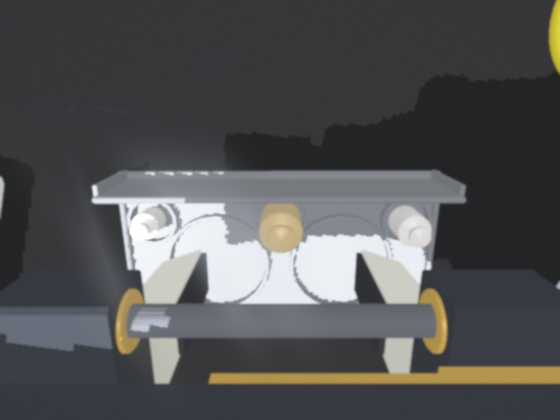

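The weight is at column 281, midway between the fingers, and the outer weights are clear. I'll lower onto it.

Request:
{"op": "drive_tool", "data": {"steps": [[0.25,0,0,-12,0],[0.25,0,0,-16,0],[0.25,0,0,-10,0],[0.25,0,0,-6,0],[0.25,0,0,-3,0],[0.25,0,0,0,0],[0.25,0,0,0,0]]}}

```text
clock: 27.93
position: [0.558, -0.0114, 0.0135]
ee_rot: [3.125, 0.323, 0.001]
force: [-0.0, 0.2, -0.2]
width: 0.748
gripper_force: 0.0
```

Request:
{"op": "drive_tool", "data": {"steps": [[1,0,0,0,0],[1,0,0,0,0],[1,0,0,0,0],[1,0,0,0,0],[1,0,0,0,0],[1,0,0,0,0],[1,0,0,0,0],[1,0,0,0,0],[1,0,0,0,0],[1,0,0,0,0],[1,0,0,0,0]], "grip_force": 20}}

```text
clock: 28.85
position: [0.5574, -0.0115, 0.0129]
ee_rot: [3.125, 0.323, -0.0]
force: [0.5, -0.1, 0.1]
width: 0.158
gripper_force: 17.6
```

The width of about 14 mm means I'm holding the neck under the knob, which hangs the weight stably. I'll lift a little and check.

Request:
{"op": "drive_tool", "data": {"steps": [[1,0,0,0,0],[1,0,0,1,0],[1,0,0,2,0],[1,0,0,3,0],[1,0,0,5,0],[1,0,0,5,0],[1,0,0,4,0],[1,0,0,0,0],[1,0,0,0,0]]}}

```text
clock: 29.6
position: [0.5579, -0.0115, 0.0334]
ee_rot: [3.125, 0.322, 0.001]
force: [-0.8, -0.4, -1.7]
width: 0.157
gripper_force: 17.5
```

```bash
python3 - <<'E'
from h import *
w=shot('wrist','w10.png');o=observe();print(o['position'],o['force'],o['width'],o['gripper_force'])
hsv=cv2.cvtColor(w['image'],cv2.COLOR_RGB2HSV)
m=((hsv[...,0]>12)&(hsv[...,0]<32)&(hsv[...,1]>60)&(hsv[...,2]>80)).astype(np.uint8)
n,l,S,c=cv2.connectedComponentsWithStats(m)
for i in range(1,n):
    if S[i,4]>60: print(S[i],c[i].round(1))
a=w['image'][120:400,180:380]; cv2.imwrite('pics/w10c.png',cv2.resize(a,None,fx=2.1,fy=2.1)[:,:,::-1])
E
```

```text
[ 0.5575846  -0.01153495  0.03308408] [ 0.17049959  1.18183718 -0.52422412] 0.160310415365903 17.53575741354325
[ 259  222   47   69 1821] [282.1 253.4]
[237 288  11  67 500] [241.1 322. ]
[315 288  11  67 505] [320.9 321.7]
[  78  366  384   19 5676] [287.4 376.7]
```

The weight is held, centred at column 282, and has come up with the gripper. I'll carry it to the pan.

Request:
{"op": "drive_tool", "data": {"steps": [[1,0,0,8,0],[1,0,0,18,0],[1,0,0,25,0],[1,0,0,30,0],[1,0,0,20,0],[1,0,0,6,0],[1,-2,8,0,0],[1,-4,16,0,0],[1,-6,22,0,0],[1,-6,24,0,0],[1,-6,24,0,0],[1,-6,24,0,0],[1,-6,24,0,0],[1,-6,24,0,0],[1,-6,24,0,0],[1,-6,24,0,0],[1,-6,20,0,0],[1,-6,18,0,0],[1,-4,13,0,0],[1,-2,7,0,0]]}}

```text
clock: 31.32
position: [0.4831, 0.2627, 0.1384]
ee_rot: [-3.124, -0.328, 0.004]
force: [-0.3, -0.1, 0.1]
width: 0.162
gripper_force: 17.5
```

Request:
{"op": "drive_tool", "data": {"steps": [[1,0,0,0,0],[1,0,0,0,0],[1,0,0,0,0]]}}

```text
clock: 31.57
position: [0.4857, 0.2591, 0.1394]
ee_rot: [3.124, 0.32, -0.001]
force: [0.7, -0.8, -0.2]
width: 0.157
gripper_force: 17.5
```

```bash
python3 - <<'E'
from h import *
w,s=shot('wrist','w11.png'),shot('scene','s11.png');o=observe();print(o['position'],o['force'],o['width'],o['gripper_force'])
# pan outer edge fit: ray-cast edge candidates and fit ellipse of grey pan inside white housing
for nm,d,box in [('w',w,None),('s',s,None)]:
    g=cv2.medianBlur(cv2.cvtColor(d['image'],cv2.COLOR_RGB2GRAY),3)
    # rectify plane z=.066 to 2 px/mm around expected centre
    X,Y=np.meshgrid(np.arange(-80,80,.5),np.arange(-80,80,.5))
    c=(.4855,.261)
    P=np.stack([c[0]+X/1e3,c[1]+Y/1e3,np.full_like(X,.066)],-1).reshape(-1,3)
    f=210/np.tan(np.radians(d['vfov'])/2);q=(P-np.array(d['xyz']))@Rm(d['attitude'])
    mp=np.stack([q[:,0]/q[:,2]*f+d['cx'],q[:,1]/q[:,2]*f+d['cy']],-1).astype(np.float32).reshape(X.shape+(2,))
    r=cv2.remap(g,mp[...,0],mp[...,1],cv2.INTER_LINEAR)
    cv2.imwrite(f'pics/r_{nm}.png',r)
    for lo,hi in((96,112),(40,60)):
        h=cv2.HoughCircles(r,cv2.HOUGH_GRADIENT,1,200,param1=80,param2=12,minRadius=lo,maxRadius=hi)
        if h is not None: u,v,R_=h[0,0];print(nm,(c[0]*1e3+(u/2-80)).round(1),(c[1]*1e3+(v/2-80)).round(1),R_/2)
E
```

```text
[0.48591696 0.25914908 0.13967011] [ 0.49512889 -0.57822631 -0.99354006] 0.16063246410263934 17.535372038764763
w 491.2 262.2 55.7
w 485.2 261.2 27.15
s 484.2 263.8 50.55
s 544.2 207.2 25.4
```

The ring seen from the wrist is at (485.2,261.2), consistent with the earlier estimate. I'll shift 2 mm in y and lower gently.

Request:
{"op": "drive_tool", "data": {"steps": [[1,0,2,-8,0],[1,0,0,-15,0],[1,0,0,-16,0],[1,0,0,-11,0],[1,0,0,-6,0],[1,0,0,-3,0],[1,0,0,-2,0],[1,0,0,0,0],[1,0,0,0,0]]}}

```text
clock: 32.42
position: [0.4859, 0.2628, 0.0794]
ee_rot: [-3.125, -0.322, -0.001]
force: [0.2, 0.3, -1.1]
width: 0.16
gripper_force: 17.5
```

Request:
{"op": "drive_tool", "data": {"steps": [[1,0,-1,-1.5,0],[1,0,0,-1,0],[1,0,0,-1,0],[1,0,0,0,0],[1,0,0,0,0]]}}

```text
clock: 32.83
position: [0.4855, 0.2615, 0.0755]
ee_rot: [3.125, 0.323, -0.0]
force: [0.2, 0.6, -0.8]
width: 0.161
gripper_force: 17.5
```

Request:
{"op": "drive_tool", "data": {"steps": [[1,0,0,-0.7,0],[1,0,0,-0.7,0],[1,0,0,0,0],[1,0,0,0,0]]}}

```text
clock: 33.17
position: [0.4856, 0.2616, 0.0741]
ee_rot: [-3.125, -0.323, -0.0]
force: [0.3, -0.1, -0.6]
width: 0.157
gripper_force: 17.7
```

```bash
python3 - <<'E'
from h import *
o=observe();print(o['position'],o['force'],o['width'],o['gripper_force'])
E
```

```text
[0.48561376 0.2615993  0.07408947] [ 0.32824008 -0.07555168 -0.60099898] 0.15721808657457806 17.68152039066848
```

Request:
{"op": "drive_tool", "data": {"steps": [[1,0,0,-0.6,0],[1,0,0,0,0],[0.78,0,0,0,0],[0.74,0,0,0,0],[0.7,0,0,0,0],[0.6,0,0,0,0],[0.5,0,0,0,0],[0.4,0,0,0,0],[0.3,0,0,0,0],[0.3,0,0,0,0],[0.3,0,0,3,0],[0.3,0,0,10,0],[0.3,0,0,20,0],[0.3,0,0,30,0],[0.3,0,0,30,0],[0.3,0,0,20,0],[0.3,0,0,0,0],[0.3,0,0,0,0]]}}

```text
clock: 34.67
position: [0.4863, 0.2621, 0.1884]
ee_rot: [-3.124, -0.322, -0.005]
force: [-0.1, -0.5, -1.1]
width: 0.703
gripper_force: 0.0
```

```bash
python3 - <<'E'
from h import *
w,s=shot('wrist','w12.png'),shot('scene','s12.png');o=observe();print(o['position'],o['force'],o['width'])
hsv=cv2.cvtColor(w['image'],cv2.COLOR_RGB2HSV)
m=((hsv[...,0]>12)&(hsv[...,0]<32)&(hsv[...,1]>60)&(hsv[...,2]>80)).astype(np.uint8)
n,l,S,c=cv2.connectedComponentsWithStats(m)
for i in range(1,n):
    if S[i,4]>60: print(S[i],c[i].round(1),np.round(onz(w,*c[i],.09)*1000,1))
g=cv2.medianBlur(cv2.cvtColor(w['image'],cv2.COLOR_RGB2GRAY),3)
X,Y=np.meshgrid(np.arange(-80,80,.5),np.arange(-80,80,.5));d=w
P=np.stack([.4855+X/1e3,.261+Y/1e3,np.full_like(X,.065)],-1).reshape(-1,3)
f=210/np.tan(np.radians(d['vfov'])/2);q=(P-np.array(d['xyz']))@Rm(d['attitude'])
mp=np.stack([q[:,0]/q[:,2]*f+d['cx'],q[:,1]/q[:,2]*f+d['cy']],-1).astype(np.float32).reshape(X.shape+(2,))
r=cv2.remap(g,mp[...,0],mp[...,1],cv2.INTER_LINEAR)
h=cv2.HoughCircles(r,cv2.HOUGH_GRADIENT,1,200,param1=80,param2=12,minRadius=48,maxRadius=58);print(485.5+h[0,0,0]/2-80,261+h[0,0,1]/2-80,h[0,0,2]/2)
q=np.hstack([cv2.resize(w['image'][120:330,180:380],(381,400)),cv2.resize(s['image'][240:350,170:280],(400,400))])
cv2.imwrite('pics/c12.png',q[:,:,::-1])
E
```

```text
[0.48511459 0.2611556  0.18613634] [-1.16773673 -0.02735075  0.48662698] 0.7005904800234894
[   0    0   75   85 3623] [37.7 44.8] [561.4 453.   90. ]
[267 179  32  38 944] [282.3 197.5] [487.3 261.   90. ]
[127 228  41  45 991] [145. 252.] [418.1 362.9  90. ]
[126 289  26  64 786] [135.6 321. ] [350.6 364.4  90. ]
[411 289  26  64 809] [426.2 321.3] [402.4 113.6  90. ]
[236 336  62  22 760] [266.  344.3] [350.2 247.3  90. ]
[ 199  367  361   16 4187] [404.5 376.2] [342.3 114.9  90. ]
487.25 261.25 27.2
```

The weight stands at (487.3,261.0), within 0.3 mm of the ring centre as seen in the same picture. Next I'll fetch the bottle.

Request:
{"op": "drive_tool", "data": {"steps": [[0,0,-15,0,0.105],[0,1,-25,0,0.105],[0,1,-30,0,0.105],[0,1,-30,0,0.105],[0,1,-30,0,0.105],[0,1,-30,0,0.105],[0,1,-30,0,0.105],[0,1,-30,0,0.105],[0,1,-30,0,0.105],[0,1,-30,0,0.105],[0,1,-30,0,0.105],[0,1,-30,0,0.105],[0,1,-30,0,0.105],[0,1,-30,0,0],[0,1,-30,0,0],[0,1,-30,0,0],[0,1,-26,0,0],[0,1,-20,0,0],[0,1,-11,0,0],[0,0,-4,0,0]]}}

```text
clock: 36.43
position: [0.5027, -0.2612, 0.1852]
ee_rot: [-2.223, -2.217, 0.001]
force: [0.2, -0.0, -0.9]
width: 0.996
gripper_force: 0.0
```

Request:
{"op": "drive_tool", "data": {"steps": [[0,0,0,0,0],[0,0,0,0,0]]}}

```text
clock: 36.6
position: [0.5036, -0.2578, 0.1861]
ee_rot: [-2.219, -2.222, -0.001]
force: [0.4, 0.3, 0.8]
width: 0.998
gripper_force: 0.0
```

Request:
{"op": "drive_tool", "data": {"steps": [[0.3,0,-1,-15,0],[0.3,0,0,-28,0],[0.3,0,0,-30,0],[0.3,0,0,-22,0],[0.3,0,0,-12,0],[0.3,0,0,-6,0],[0.3,0,0,0,0],[1,0,0,0,0],[1,0,0,0,0],[1,0,0,0,0],[1,0,0,0,0],[1,0,0,0,0],[1,0,0,0,0],[1,0,0,0,0],[1,0,0,0,0],[1,0,0,0,0]], "grip_force": 25}}

```text
clock: 37.93
position: [0.5063, -0.261, 0.0759]
ee_rot: [2.218, 2.218, 0.004]
force: [-0.8, 1.4, 20.7]
width: 0.129
gripper_force: 25.7
```

The 20 N upward force and 12 mm width aren't right. I'll stop and look.

```bash
python3 - <<'E'
from h import *
w,s,t=shot('wrist','w13.png'),shot('scene','s13.png'),shot('top','t13.png');o=observe();print(o['position'],o['force'],o['width'],o['gripper_force'])
q=np.zeros((600,800,3),np.uint8)
q[:330,:440]=cv2.resize(w['image'],(440,330)); q[:330,440:]=cv2.resize(s['image'][80:260,230:430],(360,330))
q[330:,:400]=cv2.resize(t['image'][165:295,355:550],(400,270)); q[330:,400:]=cv2.resize(t['image'][165:295,100:355],(400,270))
cv2.imwrite('pics/c13.png',q[:,:,::-1])
E
```

```text
[ 0.50617784 -0.26107468  0.07595817] [-0.51663632  1.23822342 18.3680126 ] 0.12405301473201187 24.752272765617818
```

View pics/c13.png

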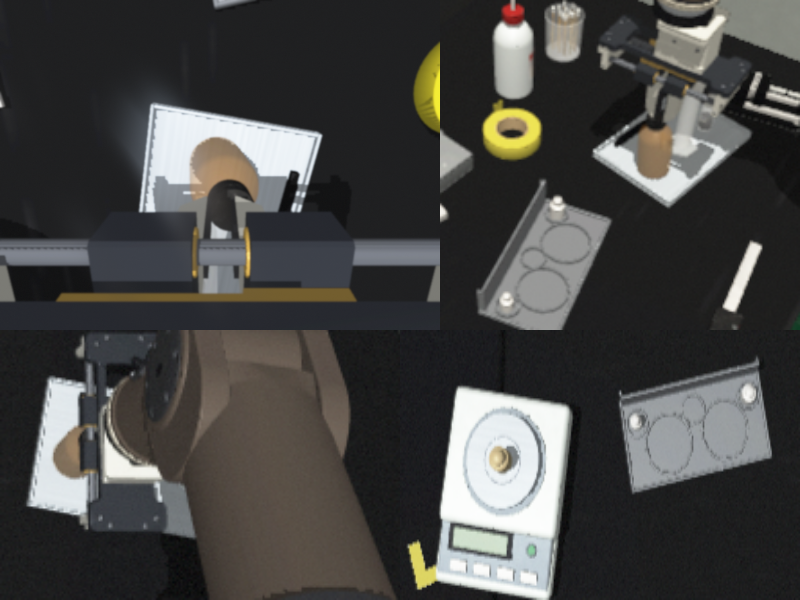

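The bottle still stands, but the cap shows on the camera side of the closed fingers, at wrist pixel (295,242). I'll measure where the bottle is now from all three cameras.

```bash
python3 - <<'E'
from h import *
t,s,w=shot('top'),shot('scene'),shot('wrist')
t8=cv2.imread('pics/t8.png')[:,:,::-1]; t13=cv2.imread('pics/t13.png')[:,:,::-1];w8=cv2.imread('pics/w13.png')[:,:,::-1]
print('cap t8',np.round(onz(t,401.1,222,.104)*1000,1))
def am(im,d,box,z,nm):
    h=cv2.cvtColor(np.ascontiguousarray(im),cv2.COLOR_RGB2HSV);m=((h[...,0]>3)&(h[...,0]<22)&(h[...,1]>90)&(h[...,2]>50)).astype(np.uint8)
    k=np.zeros_like(m);x0,y0,x1,y1=box;k[y0:y1,x0:x1]=m[y0:y1,x0:x1]
    n,l,S,c=cv2.connectedComponentsWithStats(k);i=1+np.argmax(S[1:,4]);print(nm,S[i],c[i].round(1),np.round(onz(d,*c[i],z)*1000,1))
am(t8,t,(370,190,470,260),.045,'top8 amber'); am(t13,t,(350,190,400,260),.045,'top13'); am(w8,w,(200,150,360,270),.045,'wrist13')
im=cv2.imread('pics/s13.png')[:,:,::-1]; am(im,s,(300,120,400,200),.045,'scene13')
# dark cap in wrist
g=w8[200:272,230:345].max(2); print(np.round(onz(w,295,242,.095)*1000,1))
print(observe()['position'],w['xyz'])
for p in [(.5028,-.2596,.104),(.5028,-.2596,.085),(.5028,-.2596,.003)]: print(np.round(proj(w,p),0),np.round(proj(s,p),0),np.round(proj(t,p),0))
E
```

```text
cap t8 [ 500.1 -260.8  104. ]
top8 amber [390 222   6   9  24] [392.5 226.2] [ 497.2 -256.5   45. ]
top13 [390 217   3   8  12] [391.4 220.8] [ 509.6 -254.2   45. ]
wrist13 [ 263  197   62   51 1820] [292.6 218.8] [ 513.7 -255.9   45. ]
scene13 [341 148  18  29 344] [349.9 161. ] [ 502.2 -257.5   45. ]
[ 513.  -250.5   95. ]
[ 0.5062012  -0.26105604  0.07596119] [ 0.50522775 -0.18064204  0.26252886]
[274. 268.] [353. 144.] [401. 221.]
[274. 251.] [352. 149.] [398. 222.]
[275. 205.] [348. 172.] [389. 226.]
```

The bottle has shifted by roughly 8–10 mm. I'll relieve the downward push, open slowly and rise, then measure again with masks, since my picture views are used up.

Request:
{"op": "drive_tool", "data": {"steps": [[1,0,0,1.5,0],[1,0,0,1.5,0],[0.8,0,0,0,0],[0.7,0,0,0,0],[0.6,0,0,0,0],[0.5,0,0,0,0],[0.4,0,0,0,0],[0.3,0,0,0,0],[0.2,0,0,0,0]]}}

```text
clock: 38.98
position: [0.5034, -0.2604, 0.0762]
ee_rot: [-2.221, -2.221, 0.0]
force: [0.4, -0.0, -0.6]
width: 0.476
gripper_force: 0.0
```

```bash
cat >> h.py <<'E'
def blobs(d,kind,box,z,mn=20):
    im=d['image'];h=cv2.cvtColor(np.ascontiguousarray(im),cv2.COLOR_RGB2HSV).astype(int)
    m={'amber':(h[...,0]>3)&(h[...,0]<22)&(h[...,1]>90)&(h[...,2]>50),'dark':im.max(2)<55,'white':im.min(2)>200}[kind].astype(np.uint8)
    k=np.zeros_like(m);x0,y0,x1,y1=box;k[y0:y1,x0:x1]=m[y0:y1,x0:x1]
    n,l,S,c=cv2.connectedComponentsWithStats(k)
    for i in range(1,n):
        if S[i,4]>=mn:
            ct,_=cv2.findContours((l==i).astype(np.uint8),cv2.RETR_EXTERNAL,cv2.CHAIN_APPROX_NONE);r=cv2.minAreaRect(max(ct,key=len))
            print(kind,S[i].tolist(),c[i].round(1).tolist(),'rect',np.round(r[1],0).tolist(),round(r[2]),np.round(onz(d,*c[i],z)[:2]*1000,1).tolist())
E
python3 - <<'E'
from h import *
w,s=shot('wrist'),shot('scene');o=observe();print(o['position'],o['force'],o['width'],o['gripper_force'],o['ee_rot'])
blobs(w,'amber',(150,100,400,280),.045);blobs(s,'amber',(300,120,400,200),.045)
blobs(s,'dark',(335,125,370,155),.095)
for p in [(.5028,-.2596,.09),(.5028,-.2596,.045)]: print(np.round(proj(w,p),0),np.round(proj(s,p),0))
E
```

```text
[ 0.50349982 -0.26047314  0.0763458 ] [0.33193043 0.77796759 0.2028075 ] 0.5594900252814528 0.0 [-2.22147342e+00 -2.22124894e+00 -4.58971197e-06]
amber [263, 199, 58, 58, 1742] [293.4, 222.0] rect [65.0, 41.0] 29 [511.3, -257.4]
amber [343, 149, 17, 25, 256] [350.8, 159.5] rect [24.0, 16.0] 90 [502.8, -263.9]
dark [335, 125, 7, 22, 91] [336.8, 135.5] rect [21.0, 6.0] 90 [558.1, -272.3]
dark [344, 125, 16, 16, 124] [350.1, 130.7] rect [10.0, 19.0] 53 [538.8, -310.6]
dark [362, 128, 8, 8, 43] [365.7, 131.1] rect [9.0, 5.0] 22 [503.9, -333.7]
dark [335, 140, 24, 15, 151] [348.6, 147.0] rect [11.0, 24.0] 81 [510.4, -250.2]
[279. 256.] [353. 148.]
[280. 225.] [350. 160.]
```

Request:
{"op": "drive_tool", "data": {"steps": [[0,0,0,0,0],[0,0,0,0,0],[0,0,0,0,0],[0,0,0,0,0],[0,0,0,0,0],[0,0,0,10,0],[0,0,0,20,0],[0,0,0,30,0],[0,0,0,30,0],[0,0,-20,15,0],[0,0,-20,5,0],[0,0,0,0,0],[0,0,0,0,0]]}}

```text
clock: 40.17
position: [0.5034, -0.3018, 0.1874]
ee_rot: [2.223, 2.218, 0.0]
force: [-0.1, -0.7, 0.3]
width: 0.999
gripper_force: 0.0
```

```bash
python3 - <<'E'
from h import *
w,s,t=shot('wrist','w14.png'),shot('scene'),shot('top');o=observe();print(o['position'],o['force'],o['width'],w['xyz'])
blobs(w,'amber',(150,50,420,280),.045);blobs(w,'dark',(200,120,360,270),.104,60);blobs(s,'amber',(300,120,400,200),.045);blobs(s,'dark',(335,125,370,160),.104)
blobs(t,'amber',(370,190,470,260),.045)
for p in [(.5028,-.2596,.104),(.5028,-.2596,.045),(.5028,-.2596,.003)]: print(np.round(proj(w,p),0),np.round(proj(s,p),0),np.round(proj(t,p)))
E
```

```text
[ 0.50342268 -0.29937989  0.18630075] [-0.67825133  0.2876456   0.19725175] 1.0022551253340393 [ 0.50344915 -0.22158952  0.37404386]
amber [259, 111, 49, 40, 821] [283.0, 125.6] rect [50.0, 35.0] 10 [505.7, -249.8]
amber [260, 158, 26, 12, 83] [271.3, 164.6] rect [27.0, 5.0] 22 [495.3, -283.8]
dark [265, 128, 30, 37, 559] [279.0, 146.4] rect [26.0, 37.0] 11 [502.5, -259.4]
dark [328, 144, 29, 106, 650] [342.4, 189.3] rect [8.0, 108.0] 14 [549.7, -291.4]
dark [339, 190, 21, 80, 844] [352.5, 242.5] rect [79.0, 20.0] 90 [559.6, -334.4]
amber [353, 152, 7, 12, 54] [356.1, 158.3] rect [6.0, 10.0] 14 [493.6, -276.6]
amber [343, 161, 14, 16, 108] [349.4, 168.0] rect [13.0, 15.0] 14 [490.3, -232.9]
dark [335, 125, 31, 21, 347] [345.4, 131.6] rect [20.0, 30.0] 90 [543.0, -289.4]
dark [335, 140, 23, 15, 132] [348.4, 147.2] rect [11.0, 25.0] 61 [506.8, -239.5]
amber [390, 223, 7, 8, 24] [392.5, 226.2] rect [8.0, 4.0] 53 [497.3, -256.5]
[280. 147.] [353. 144.] [401. 221.]
[280. 137.] [350. 160.] [394. 224.]
[280. 132.] [348. 172.] [389. 226.]
```

The bottle is standing again exactly where it was placed, with the cap at (502.5,-259.4); it had only been tilted by the grip. I'll retry more carefully, a little higher so the pads are centred on the cap, and close in stages.

Request:
{"op": "drive_tool", "data": {"steps": [[0,-0.7,15,0,0],[0,0,16,0,0],[0,0,10,0,0],[0,0,0,0,0],[0,0,0,0,0],[0,0,0,-20,0],[0,0,0,-25,0],[0,0,0,-15,0],[0,0,0,0,0],[0,0,0,0,0],[0,0,0,0,0]]}}

```text
clock: 41.23
position: [0.5034, -0.2601, 0.1274]
ee_rot: [2.221, 2.22, 0.001]
force: [0.6, 0.3, -0.4]
width: 1.0
gripper_force: 0.0
```

```bash
python3 - <<'E'
from h import *
w,s,t=shot('wrist'),shot('scene'),shot('top');o=observe();print(o['position'],o['force'],o['width'],w['xyz'])
blobs(w,'amber',(150,50,420,280),.045);blobs(w,'dark',(240,180,320,275),.104,60)
for p in [(.5028,-.2596,.104),(.5028,-.2596,.045)]: print(np.round(proj(w,p),0))
E
```

```text
[ 0.5035813  -0.2599513   0.12765474] [ 0.00890129 -0.17687034 -0.12808149] 0.9996829185966313 [ 0.50332168 -0.17991465  0.31408026]
amber [260, 178, 53, 48, 1288] [287.1, 196.3] rect [58.0, 36.0] 23 [508.4, -254.7]
dark [269, 203, 32, 19, 218] [285.7, 208.9] rect [34.0, 11.0] 22 [506.5, -246.0]
dark [283, 241, 15, 8, 86] [289.6, 244.4] rect [7.0, 15.0] 82 [508.9, -268.7]
[279. 230.]
[280. 203.]
```

```bash
python3 - <<'E'
from h import *
w=shot('wrist','w15.png'); im=w['image']; g=cv2.GaussianBlur(cv2.cvtColor(im,cv2.COLOR_RGB2GRAY),(3,3),0)
for r in range(190,266,8): print(r,g[r,235:330:4].tolist())
h=cv2.cvtColor(im,cv2.COLOR_RGB2HSV)
print('sat');
for r in range(190,266,8): print(r,h[r,235:330:4,1].tolist())
for R0,R1 in ((20,30),):
    c=cv2.HoughCircles(g[170:290,220:350],cv2.HOUGH_GRADIENT,1,15,param1=60,param2=10,minRadius=R0,maxRadius=R1)
    print(None if c is None else [(round(float(a)+220),round(float(b)+170),round(float(r))) for a,b,r in c[0][:5]])
E
```

```text
190 [235, 237, 235, 236, 200, 171, 143, 144, 145, 144, 145, 145, 143, 142, 142, 140, 138, 131, 121, 163, 236, 241, 240, 239]
198 [234, 237, 235, 217, 204, 192, 147, 148, 148, 147, 148, 148, 146, 145, 144, 143, 137, 137, 132, 123, 141, 237, 241, 238]
206 [234, 235, 232, 203, 204, 206, 162, 145, 93, 49, 41, 40, 36, 33, 44, 119, 138, 137, 133, 128, 126, 202, 239, 239]
214 [235, 233, 231, 202, 202, 205, 174, 71, 71, 68, 64, 67, 71, 58, 55, 35, 65, 134, 132, 127, 126, 210, 238, 240]
222 [187, 155, 155, 149, 151, 152, 97, 86, 84, 74, 67, 64, 60, 58, 57, 63, 58, 112, 128, 126, 197, 240, 239, 241]
230 [145, 145, 144, 142, 142, 138, 95, 87, 80, 73, 68, 64, 61, 59, 60, 62, 62, 86, 123, 133, 146, 145, 146, 147]
238 [142, 143, 143, 142, 142, 141, 107, 92, 86, 79, 70, 68, 68, 67, 62, 59, 62, 188, 214, 211, 214, 212, 215, 211]
246 [140, 141, 148, 193, 210, 218, 220, 181, 92, 71, 65, 59, 54, 49, 46, 83, 129, 131, 134, 132, 132, 132, 133, 130]
254 [138, 138, 189, 218, 219, 220, 218, 218, 217, 217, 219, 216, 216, 211, 157, 135, 131, 133, 132, 133, 132, 134, 130, 131]
262 [137, 144, 214, 218, 217, 215
[... 372 characters left out ...]
5, 99, 103, 98, 95, 93, 22, 22, 10, 11]
214 [13, 13, 12, 47, 53, 55, 57, 11, 3, 7, 4, 0, 10, 4, 0, 15, 87, 98, 94, 90, 31, 20, 10, 11]
222 [22, 21, 21, 30, 59, 76, 16, 6, 3, 3, 4, 4, 4, 4, 4, 8, 4, 92, 90, 83, 20, 10, 10, 9]
230 [22, 22, 20, 20, 31, 69, 3, 6, 6, 7, 7, 4, 0, 4, 4, 8, 8, 74, 81, 13, 21, 21, 23, 23]
238 [21, 22, 20, 21, 19, 16, 5, 5, 6, 6, 4, 4, 4, 8, 8, 4, 0, 13, 13, 16, 13, 13, 13, 15]
246 [21, 21, 20, 11, 12, 9, 8, 11, 12, 14, 11, 9, 9, 10, 0, 18, 22, 20, 22, 22, 22, 24, 22, 22]
254 [21, 21, 14, 8, 8, 9, 9, 8, 8, 8, 9, 7, 7, 9, 14, 23, 19, 20, 22, 24, 22, 22, 20, 22]
262 [21, 21, 12, 9, 9, 9, 11, 9, 10, 10, 9, 9, 9, 9, 12, 20, 20, 22, 22, 22, 20, 22, 23, 22]
[(280, 228, 24)]
```

The cap circle is at (280,228), radius 24, exactly where predicted, so the bottle is upright and centred. I'll descend to a slightly higher grip.

Request:
{"op": "drive_tool", "data": {"steps": [[0,0,1,-15,0],[0,0,0,-18,0],[0,0,0,-11,0],[0,0,0,-5,0],[0.3,0,0,0,0],[0.4,0,0,0,0],[0.5,0,0,0,0],[0.55,0,0,0,0],[0.6,0,0,0,0],[0.62,0,0,0,0],[0.62,0,0,0,0],[0.62,0,0,0,0]], "grip_force": 15}}

```text
clock: 42.43
position: [0.5029, -0.2585, 0.0776]
ee_rot: [2.221, 2.221, 0.0]
force: [-0.5, -0.2, 0.3]
width: 0.47
gripper_force: 0.0
```

```bash
python3 - <<'E'
from h import *
w=shot('wrist','w16.png');o=observe();print(o['position'],o['force'],o['width'],o['gripper_force'])
g=cv2.GaussianBlur(cv2.cvtColor(w['image'],cv2.COLOR_RGB2GRAY),(3,3),0)
for r in range(206,290,8): print(r,g[r,225:340:5].tolist())
for p in [(.5033,-.2587,.104),(.5033,-.2587,.086),(.5033,-.2587,.045)]: print(np.round(proj(w,p),0))
E
```

```text
[ 0.50283282 -0.25852776  0.07753178] [-1.05814188 -0.02146588  0.11735177] 0.42469206743762 0.0
206 [238, 236, 238, 236, 230, 191, 139, 138, 141, 140, 142, 142, 140, 137, 136, 130, 122, 120, 149, 240, 241, 240, 243]
214 [236, 235, 236, 235, 203, 171, 149, 149, 149, 147, 148, 147, 144, 144, 143, 142, 136, 131, 118, 138, 241, 241, 240]
222 [235, 235, 234, 230, 201, 201, 154, 152, 150, 150, 150, 149, 147, 146, 144, 143, 139, 138, 132, 121, 153, 242, 239]
230 [235, 237, 233, 207, 194, 153, 152, 152, 151, 151, 147, 138, 139, 147, 147, 143, 141, 137, 134, 128, 140, 241, 228]
238 [140, 142, 141, 143, 147, 148, 150, 146, 84, 63, 56, 54, 44, 40, 34, 105, 143, 138, 133, 131, 128, 132, 134]
246 [138, 138, 157, 197, 192, 151, 139, 75, 71, 69, 70, 71, 65, 54, 36, 28, 66, 136, 132, 133, 235, 198, 135]
254 [134, 81, 120, 135, 138, 144, 89, 71, 72, 67, 62, 58, 57, 49, 47, 39, 27, 123, 131, 126, 133, 50, 153]
262 [117, 63, 110, 132, 133, 136, 69, 68, 66, 63, 58, 54, 49, 45, 41, 40, 38, 96, 127, 133, 131, 33, 62]
270 [75, 61, 103, 133, 143, 153, 63, 72, 72, 70, 68, 66, 64, 61, 61, 62, 63, 75, 133, 135, 130, 30, 30]
278 [64, 61, 95, 209, 220, 221, 84, 60, 60, 60, 57, 56, 56, 52, 48, 44, 40, 115, 133, 134, 127, 32, 28]
286 [62, 61, 99, 218, 220, 221, 216, 87, 56, 55, 55, 55, 52, 50, 47, 44, 106, 135, 134, 134, 123, 29, 31]
[281. 269.]
[281. 253.]
[281. 226.]
```

The cap is centred between the fingers. I'll close gradually.

Request:
{"op": "drive_tool", "data": {"steps": [[0.66,0,0,0,0],[0.68,0,0,0,0],[0.7,0,0,0,0],[0.72,0,0,0,0],[0.74,0,0,0,0],[0.78,0,0,0,0],[0.8,0,0,0,0],[0.8,0,0,0,0]]}}

```text
clock: 43.15
position: [0.5028, -0.2585, 0.0774]
ee_rot: [2.222, 2.221, -0.0]
force: [-0.8, -0.4, -0.2]
width: 0.202
gripper_force: 0.0
```

```bash
python3 - <<'E'
from h import *
w=shot('wrist','w17.png');o=observe();print(o['position'],o['force'],o['width'],o['gripper_force'])
g=cv2.GaussianBlur(cv2.cvtColor(w['image'],cv2.COLOR_RGB2GRAY),(3,3),0)
for r in range(198,300,8): print(r,g[r,225:340:5].tolist())
s=shot('scene');blobs(w,'amber',(200,100,400,300),.045);blobs(s,'amber',(300,120,400,200),.045);blobs(s,'dark',(335,125,370,155),.095)
E
```

```text
[ 0.50283349 -0.25848187  0.07743601] [-0.22482176 -0.23704003  0.22998128] 0.20717832535455885 0.0
198 [238, 237, 239, 236, 237, 197, 140, 132, 130, 128, 127, 127, 126, 124, 124, 122, 121, 120, 233, 241, 240, 242, 242]
206 [237, 236, 238, 236, 231, 192, 139, 138, 140, 140, 142, 143, 140, 137, 136, 130, 123, 119, 149, 240, 241, 240, 243]
214 [236, 235, 236, 236, 205, 175, 149, 149, 150, 146, 148, 147, 143, 144, 142, 142, 136, 131, 118, 138, 239, 240, 240]
222 [235, 235, 234, 230, 200, 206, 155, 152, 150, 149, 150, 149, 146, 147, 144, 143, 139, 138, 132, 121, 150, 242, 232]
230 [235, 237, 233, 209, 203, 205, 198, 154, 151, 151, 149, 141, 141, 147, 147, 144, 141, 138, 135, 129, 139, 241, 141]
238 [140, 142, 141, 142, 146, 148, 149, 148, 87, 61, 53, 49, 43, 40, 35, 107, 142, 138, 133, 131, 127, 132, 134]
246 [137, 138, 156, 185, 198, 191, 143, 73, 67, 62, 57, 52, 62, 51, 36, 28, 66, 136, 132, 129, 132, 132, 135]
254 [136, 134, 135, 134, 134, 133, 110, 68, 66, 62, 57, 52, 49, 48, 47, 42, 60, 169, 169, 157, 140, 133, 136]
262 [132, 131, 131, 131, 131, 131, 83, 62, 62, 60, 55, 51, 47, 43, 
[... 399 characters left out ...]
, 60, 52, 54, 75, 117, 115, 38, 44, 164, 169, 108, 110, 41]
amber [263, 202, 59, 48, 1659] [293.2, 223.4] rect [61.0, 39.0] 16 [510.7, -256.7]
amber [231, 289, 8, 11, 71] [234.5, 294.8] rect [10.0, 7.0] 90 [472.2, -307.0]
amber [324, 288, 9, 12, 83] [327.8, 294.5] rect [11.0, 8.0] 90 [534.1, -306.8]
amber [358, 120, 14, 5, 24] [365.0, 121.6] rect [14.0, 2.0] 20 [546.4, -433.1]
amber [343, 149, 17, 27, 261] [350.5, 159.8] rect [26.0, 16.0] 90 [503.0, -262.6]
amber [349, 170, 6, 7, 20] [351.6, 173.7] rect [4.0, 8.0] 45 [475.5, -217.5]
dark [335, 125, 13, 22, 170] [338.8, 133.8] rect [21.0, 12.0] 90 [557.3, -281.7]
dark [335, 126, 32, 29, 243] [351.8, 140.0] rect [17.0, 39.0] 36 [516.7, -279.5]
```

The fingers passed 28 mm with no contact around a centred cap, so the gripping part of the pads sits higher above the TCP than I assumed. The earlier grip was only on the cap's top edge. I'll reopen, go 20 mm lower and close again.

Request:
{"op": "drive_tool", "data": {"steps": [[0.1,0,0,0,0],[0.1,0,0,0,0],[0.1,0,0,0,0],[0.1,0,0,0,0],[0.1,0,0,0,0],[0.1,0,0,0,0],[0.1,0,0,0,0],[0.1,0,0,0,0],[0.1,0,0,-4,0],[0.1,0,0,-8,0],[0.1,0,0,-6,0],[0.1,0,0,-2,0],[0.1,0,0,0,0],[0.4,0,0,0,0],[0.5,0,0,0,0],[0.55,0,0,0,0],[0.58,0,0,0,0],[0.6,0,0,0,0],[0.62,0,0,0,0],[0.62,0,0,0,0]], "grip_force": 20}}

```text
clock: 44.92
position: [0.5029, -0.2585, 0.0575]
ee_rot: [2.221, 2.221, 0.0]
force: [-0.6, -0.2, 0.0]
width: 0.445
gripper_force: 0.0
```

Request:
{"op": "drive_tool", "data": {"steps": [[0.66,0,0,0,0],[0.68,0,0,0,0],[0.7,0,0,0,0],[0.72,0,0,0,0],[0.76,0,0,0,0],[0.8,0,0,0,0],[0.85,0,0,0,0],[0.85,0,0,0,0]]}}

```text
clock: 45.58
position: [0.5029, -0.2585, 0.0575]
ee_rot: [2.221, 2.221, 0.0]
force: [-0.4, 0.2, 0.5]
width: 0.301
gripper_force: 20.0
```

The bottle is now gripped at 27.7 mm with 20 N. I'll lift it and carry it to its well centre at (517.4,24).

Request:
{"op": "drive_tool", "data": {"steps": [[0.9,0,0,3,0],[0.9,0,0,8,0],[0.9,0,0,16,0],[0.9,0,0,20,0],[0.9,0,0,13,0],[0.9,0,0,5,0],[0.9,0,6,0,0],[0.9,1,14,0,0],[0.9,1,22,0,0],[0.9,1,25,0,0],[0.9,1.5,25,0,0],[0.9,1.5,25,0,0],[0.9,1.5,25,0,0],[0.9,1.5,25,0,0],[0.9,1.5,25,0,0],[0.9,1,25,0,0],[0.9,1,22,0,0],[0.9,1,18,0,0],[0.9,1,13,0,0],[0.9,0,8,0,0]]}}

```text
clock: 47.25
position: [0.516, 0.0229, 0.1216]
ee_rot: [-2.216, -2.224, 0.001]
force: [0.5, 0.9, -0.8]
width: 0.299
gripper_force: 20.0
```

Request:
{"op": "drive_tool", "data": {"steps": [[0.9,0.5,4,0,0],[0.9,0,0.6,0,0],[0.9,0,0,0,0],[0.9,0,0,0,0],[0.9,0,0,0,0]]}}

```text
clock: 47.67
position: [0.5178, 0.023, 0.1223]
ee_rot: [2.223, 2.22, -0.001]
force: [-0.0, 0.0, -0.6]
width: 0.303
gripper_force: 20.0
```

```bash
python3 - <<'E'
from h import *
w,s,t=shot('wrist'),shot('scene'),shot('top');o=observe();print(o['position'],o['force'],o['width'],o['gripper_force'])
blobs(s,'amber',(260,150,330,260),.09);blobs(t,'white',(380,190,470,260),.063)
p=o['position'];print(np.round(proj(s,p+[0,0,.0]),1))
E
```

```text
[0.51781224 0.02347676 0.12241079] [ 0.84605479 -0.63958555 -0.65713489] 0.3035215350242013 19.99904841184616
amber [264, 162, 18, 16, 50] [272.1, 168.6] rect [19.0, 11.0] 27 [628.5, -75.6]
amber [285, 172, 13, 8, 20] [291.0, 175.5] rect [14.0, 1.0] 27 [577.1, -82.7]
amber [297, 183, 6, 8, 21] [299.2, 186.4] rect [3.0, 8.0] 31 [541.0, -63.9]
amber [276, 195, 23, 34, 552] [286.6, 212.8] rect [22.0, 33.0] 5 [520.0, 19.8]
white [380, 190, 84, 70, 3490] [423.4, 225.7] rect [87.0, 62.0] 10 [497.4, -322.4]
[286.8 204.9]
```

Request:
{"op": "drive_tool", "data": {"steps": [[0.9,0,0.5,-8,0],[0.9,0,0,-16,0],[0.9,0,0,-17,0],[0.9,0,0,-12,0],[0.9,0,0,-6,0],[0.9,0,0,-2,0],[0.9,0,0,-1,0],[0.9,0,0,0,0]]}}

```text
clock: 48.48
position: [0.5181, 0.0247, 0.0607]
ee_rot: [2.221, 2.221, 0.001]
force: [0.1, -0.1, -0.6]
width: 0.307
gripper_force: 20.0
```

Request:
{"op": "drive_tool", "data": {"steps": [[0.9,0,0,-1,0],[0.9,0,0,-0.7,0],[0.9,0,0,-0.5,0],[0.9,0,0,0,0]]}}

```text
clock: 48.82
position: [0.518, 0.0245, 0.0585]
ee_rot: [2.221, 2.221, 0.001]
force: [-0.0, -0.4, -1.1]
width: 0.302
gripper_force: 20.0
```

Request:
{"op": "drive_tool", "data": {"steps": [[0.9,0,0,-0.7,0],[0.9,0,0,0,0],[0.9,0,0,0,0]]}}

```text
clock: 49.07
position: [0.5183, 0.0248, 0.0583]
ee_rot: [2.221, 2.221, 0.001]
force: [-1.9, -0.3, 7.0]
width: 0.298
gripper_force: 20.0
```

Request:
{"op": "drive_tool", "data": {"steps": [[0.9,0,0,0.4,0],[0.6,0,0,0,0],[0.5,0,0,0,0],[0.3,0,0,0,0],[0.2,0,0,0,0],[0.2,0,0,0,0],[0.2,0,0,0,0],[0.2,0,0,10,0],[0.2,0,0,20,0],[0.2,0,0,30,0],[0.2,0,0,30,0],[0.2,0,0,25,0],[0.1,0,0,15,0],[0,0,-10,2,0],[0,-1,-25,0,0],[0,-2,-30,0,0],[0,-3,-30,0,0],[0,-3,-30,0,0],[0,-3,-30,0,0],[0,-3,-30,0,0]]}}

```text
clock: 50.73
position: [0.5018, -0.1624, 0.1896]
ee_rot: [-2.221, -2.221, 0.001]
force: [0.1, 0.2, -0.7]
width: 1.0
gripper_force: 0.0
```

Request:
{"op": "drive_tool", "data": {"steps": [[0,-3,-30,0,0],[0,-3,-30,0,0],[0,-3,-30,0,0],[0,-2,-30,0,0],[0,-2,-25,0,0],[0,-1,-15,0,0],[0,-1,-7,0,0],[0,0,0,0,0],[0,0,0,0,0],[0,0,0,0,0]]}}

```text
clock: 51.57
position: [0.4884, -0.3253, 0.19]
ee_rot: [-2.218, -2.224, -0.001]
force: [0.5, -0.4, -0.2]
width: 1.003
gripper_force: 0.0
```

```bash
python3 - <<'E'
from h import *
w,s,t=shot('wrist','w18.png'),shot('scene'),shot('top');o=observe();print(o['position'],o['force'],o['width'])
blobs(w,'white',(180,100,380,280),.144,60)
g=cv2.GaussianBlur(cv2.cvtColor(w['image'],cv2.COLOR_RGB2GRAY),(3,3),0)
c=cv2.HoughCircles(g[120:285,200:360],cv2.HOUGH_GRADIENT,1,20,param1=60,param2=10,minRadius=20,maxRadius=36)
print([(round(float(a)+200),round(float(b)+120),round(float(r))) for a,b,r in c[0][:4]])
print(np.round(proj(w,(.4908,-.3267,.144))),np.round(proj(s,(.5175,.0245,.105))))
blobs(s,'dark',(278,200,300,222),.105);blobs(s,'amber',(260,190,330,260),.045)
E
```

```text
[ 0.48832597 -0.32591023  0.19013098] [-0.69987929 -0.7288723   0.2618441 ] 1.0007138776627347
white [221, 100, 11, 69, 86] [226.0, 132.5] rect [1.0, 69.0] 8 [454.7, -269.1]
white [215, 100, 165, 155, 16301] [290.8, 162.5] rect [148.0, 170.0] 7 [494.7, -287.7]
white [358, 135, 22, 86, 128] [369.1, 176.9] rect [2.0, 88.0] 14 [544.7, -296.8]
[(284, 222, 22), (324, 200, 34), (242, 192, 27), (240, 242, 24)]
[284. 221.] [286. 210.]
dark [281, 207, 12, 13, 106] [286.7, 213.4] rect [12.0, 11.0] 90 [512.2, 31.4]
amber [277, 215, 20, 30, 474] [286.2, 230.1] rect [29.0, 19.0] 90 [511.6, 32.1]
```

The cylinder is where I left it, at (284,222), and the bottle stands upright in its well in the scene view. I'll grip the cylinder.

Request:
{"op": "drive_tool", "data": {"steps": [[0,2.5,-1,-15,0],[0,0,0,-28,0],[0,0,0,-28,0],[0,0,0,-18,0],[0,0,0,-9,0],[0,0,0,-4,0],[0.3,0,0,0,0],[0.4,0,0,0,0],[0.5,0,0,0,0],[0.55,0,0,0,0],[0.58,0,0,0,0],[0.6,0,0,0,0],[0.62,0,0,0,0],[0.64,0,0,0,0],[0.66,0,0,0,0],[0.7,0,0,0,0],[0.75,0,0,0,0],[0.8,0,0,0,0],[0.8,0,0,0,0]], "grip_force": 15}}

```text
clock: 53.3
position: [0.4903, -0.3284, 0.0879]
ee_rot: [-2.222, -2.221, 0.0]
force: [0.4, 0.1, 0.4]
width: 0.334
gripper_force: 15.0
```

Request:
{"op": "drive_tool", "data": {"steps": [[0.9,0,0,3,0],[0.9,0,0,10,0],[0.9,0,0,20,0],[0.9,0,0,20,0],[0.9,0,0,12,0],[0.9,1,6,5,0],[0.9,2,14,0,0],[0.9,3,22,0,0],[0.9,4,25,0,0],[0.9,4,25,0,0],[0.9,4,25,0,0],[0.9,4,25,0,0],[0.9,4,25,0,0],[0.9,4,25,0,0],[0.9,4,22,0,0],[0.9,4,20,0,0],[0.9,4,16,0,0],[0.9,2,11,0,0],[0.9,0.7,6,0,0],[0.9,0,0,0,0]]}}

```text
clock: 54.97
position: [0.5346, -0.0595, 0.1575]
ee_rot: [-2.218, -2.224, 0.0]
force: [0.1, -0.7, -0.7]
width: 0.333
gripper_force: 15.0
```

Request:
{"op": "drive_tool", "data": {"steps": [[0.9,0,0,0,0],[0.9,0,0,-8,0],[0.9,0,0,-18,0],[0.9,0,0,-18,0],[0.9,0,0,-12,0],[0.9,0,0,-7,0],[0.9,0,0,-3,0],[0.9,0,0,0,0],[0.9,0,0,0,0]]}}

```text
clock: 55.72
position: [0.5353, -0.0617, 0.0923]
ee_rot: [2.222, 2.22, 0.001]
force: [0.7, -0.3, -0.2]
width: 0.33
gripper_force: 15.0
```

Expected contact is at about 88.9.

Request:
{"op": "drive_tool", "data": {"steps": [[0.9,0,0,-1.5,0],[0.9,0,0,-1,0],[0.9,0,0,-0.7,0],[0.9,0,0,0,0]]}}

```text
clock: 56.05
position: [0.5351, -0.0614, 0.0889]
ee_rot: [2.221, 2.221, 0.0]
force: [-0.2, -0.5, -0.5]
width: 0.334
gripper_force: 15.0
```

Request:
{"op": "drive_tool", "data": {"steps": [[0.9,0,0,-0.5,0],[0.9,0,0,0,0],[0.6,0,0,0,0],[0.5,0,0,0,0],[0.3,0,0,0,0],[0.2,0,0,0,0],[0.2,0,0,0,0],[0.2,0,0,0,0],[0.2,0,0,8,0],[0.2,0,0,20,0],[0.1,0,0,30,0],[0,0,0,30,0],[0,0,0,25,0],[0,-15,-15,5,0],[0,-20,-25,0,0],[0,-15,-30,0,0],[0,-10,-30,0,0],[0,0,-30,0,0],[0,0,-20,0,0],[0,0,0,0,0]]}}

```text
clock: 57.72
position: [0.4741, -0.2168, 0.2067]
ee_rot: [2.228, 2.213, -0.002]
force: [0.0, 0.0, -1.3]
width: 1.001
gripper_force: 0.0
```

```bash
python3 - <<'E'
from h import *
w,s,t=shot('wrist'),shot('scene'),shot('top','t20.png');o=observe();print(o['position'],o['force'],o['width'])
print('pred scene cyl,bottle,vial',[np.round(proj(s,p)) for p in [(.535,-.0601,.145),(.5175,.0245,.105),(.479,-.393,.063)]])
blobs(s,'white',(292,160,318,210),.145);blobs(s,'dark',(278,200,300,222),.105);blobs(s,'amber',(260,190,330,260),.045)
print('wrist pred',[np.round(proj(w,p)) for p in [(.535,-.0601,.145),(.5175,.0245,.105),(.5175,.0245,.045)]])
blobs(w,'amber',(200,0,400,250),.045);blobs(w,'white',(260,30,400,250),.145,60)
blobs(t,'amber',(255,190,300,240),.045);blobs(t,'dark',(262,203,282,222),.105);blobs(t,'white',(300,190,325,215),.145)
h=cv2.cvtColor(s['image'],cv2.COLOR_RGB2HSV);m=((h[...,0]>12)&(h[...,0]<32)&(h[...,1]>60)&(h[...,2]>80)).astype(np.uint8)[270:330,190:270]
n,l,S,c=cv2.connectedComponentsWithStats(m);print([(S[i].tolist(),(c[i]+[190,270]).round(1).tolist(),np.round(onz(s,*(c[i]+[190,270]),.085)[:2]*1e3,1)) for i in range(1,n) if S[i,4]>10])
E
```

```text
[ 0.47514702 -0.21067366  0.20658499] [0.09235239 0.18367729 0.27274104] 1.0034819290759092
pred scene cyl,bottle,vial [array([302., 172.]), array([286., 210.]), array([381., 132.])]
white [296, 168, 13, 11, 102] [302.0, 172.8] rect [12.0, 10.0] 27 [532.7, -58.0]
dark [281, 207, 12, 13, 104] [286.7, 213.5] rect [12.0, 11.0] 90 [512.0, 31.7]
amber [277, 215, 20, 30, 468] [286.1, 230.2] rect [29.0, 19.0] 90 [511.7, 32.6]
wrist pred [array([385., -49.]), array([ 349., -186.]), array([ 335., -130.])]
white [382, 31, 18, 18, 254] [391.0, 39.3] rect [17.0, 17.0] 90 [542.3, -106.6]
white [260, 164, 135, 59, 5918] [318.8, 196.7] rect [136.0, 54.0] 10 [500.5, -206.2]
white [285, 230, 68, 2, 135] [318.3, 230.5] rect [1.0, 67.0] 90 [500.7, -231.2]
amber [262, 205, 20, 22, 167] [272.0, 218.4] rect [16.0, 21.0] 55 [511.2, 21.1]
dark [266, 207, 12, 12, 106] [271.7, 212.6] rect [11.0, 11.0] 90 [516.4, 22.3]
white [318, 191, 7, 7, 32] [321.0, 194.2] rect [5.0, 6.0] 79 [551.8, -81.2]
white [305, 196, 14, 14, 155] [311.9, 202.4] rect [13.0, 13.0] 90 [533.9, -62.0]
[([33, 27, 15, 18, 212], [230.3, 305.4], array([481.8, 263.5]))]
```

The bottle, cylinder and weight are all confirmed, within 1–2 mm of where they should be. I'll move further clear, check the vial, and hand in.

```bash
python3 - <<'E'
from h import *
t=shot('top'); a=cv2.imread('pics/t8.png')[:,:,::-1].astype(int); u,v=np.round(proj(t,(.479,-.393,.063))).astype(int); print(u,v)
b=t['image'].astype(int); d=np.abs(a-b).max(2); print('diff vial area',d[v-8:v+9,u-14:u+12].max(), (d[v-8:v+9,u-14:u+12]>25).sum())
print(a[v-8:v+9:2,u-12:u+12:2].min(2).tolist()[::2]); print(b[v-8:v+9:2,u-12:u+12:2].min(2).tolist()[::2])
E
```

```text
455 234
diff vial area 199 423
[[242, 239, 219, 217, 214, 217, 219, 220, 222, 218, 203, 28], [236, 203, 191, 125, 129, 185, 229, 223, 222, 185, 213, 26], [91, 130, 103, 131, 249, 249, 246, 242, 225, 137, 61, 22], [93, 98, 109, 112, 139, 221, 238, 231, 220, 133, 27, 27], [222, 217, 222, 220, 220, 221, 221, 221, 210, 235, 27, 25]]
[[49, 94, 91, 89, 91, 90, 92, 87, 74, 76, 75, 73], [78, 89, 88, 88, 86, 86, 69, 75, 72, 76, 73, 74], [89, 86, 87, 80, 70, 72, 71, 72, 73, 72, 77, 75], [83, 75, 66, 66, 69, 71, 70, 75, 75, 75, 77, 76], [60, 65, 67, 66, 68, 71, 74, 73, 73, 78, 74, 73]]
```

The arm hides the vial from the top camera, so I'll shift aside, staying high.

Request:
{"op": "drive_tool", "data": {"steps": [[0,-6,10,5,0],[0,-6,20,5,0],[0,-6,25,5,0],[0,-6,25,5,0],[0,-6,25,5,0],[0,-6,25,0,0],[0,-6,25,0,0],[0,-6,25,0,0],[0,0,25,0,0],[0,0,25,0,0],[0,0,25,0,0],[0,0,25,0,0],[0,0,15,0,0],[0,0,8,0,0],[0,0,0,0,0],[0,0,0,0,0],[0,0,0,0,0]]}}

```text
clock: 59.33
position: [0.4268, 0.0906, 0.2312]
ee_rot: [2.222, 2.22, -0.001]
force: [0.1, -0.5, -0.6]
width: 1.001
gripper_force: 0.0
```

```bash
python3 - <<'E'
from h import *
t=shot('top'); o=observe();print(o['position'],o['clock']); a=cv2.imread('pics/t8.png')[:,:,::-1].astype(int); u,v=455,234
b=t['image'].astype(int); d=np.abs(a-b).max(2)[v-8:v+9,u-14:u+12]; print('diff vial area',d.max(),(d>40).sum(), b[v-8:v+9:4,u-12:u+12:2].min(2).tolist())
E
```

```text
[0.4269105  0.09044905 0.23118271] 59.3833
diff vial area 36 0 [[231, 228, 228, 225, 226, 227, 227, 229, 230, 228, 218, 29], [229, 227, 205, 135, 136, 197, 238, 233, 231, 197, 224, 30], [101, 138, 113, 141, 253, 252, 250, 247, 235, 148, 67, 30], [100, 104, 116, 119, 152, 231, 245, 239, 227, 138, 29, 35], [230, 227, 231, 230, 231, 230, 230, 230, 223, 243, 32, 25]]
```

The vial hasn't moved and still stands in the tray.

```bash
python3 -c "
from cell import arm
print(arm.sign_off())"
```

```text
the job is handed in; nothing more can be done
None
```

The job is done and handed in at 59 s: the large weight stands in the middle of the pan, the bottle and cylinder are back in their wells, and the vial is in the tray; one bad grip tilted the bottle in the tray with about 20 N, but it settled upright where it stood.

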